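Measure a row of medicine cartons in the ratchet gauge

TASK

Measure the lot of medicine cartons on the bench: flip the pawl of the row gauge to release its jaw and draw the jaw fully back, then set every carton in the channel, right way up as it stands now, long sides together in one row. Put the pawl back on its rack and slide the jaw shut on the row, closing all gaps, until the pointer stands in the dark band, and leave the pawl holding it there; the other things on the bench stay where they are.

Things in the scene. Friction and masses are not known exactly. Their poses are not given: they have to be found in the camera images.
- gauge: Row gauge fixed to the bench: aluminium base plate 160 x 345 mm, 12 mm thick. A straight channel runs along its y at x = 0, floor at z = 12 mm, between two steel lips 66 mm apart inside, 8 mm wide, 5 mm high. Origin: underside of the plate on the channel's centre line, z up. Cartons stand in the channel with their 60 mm width (own x) along the gauge's x, either way round.
- anvil_rest (a point): Fixed point on the channel floor under the face of the resting anvil (gauge y = +100 mm). The anvil, a steel plate 62 mm wide, top 51 mm over the channel floor, faces -y; behind it a grey housing 80 mm wide, 30 mm long, top at z = 64 mm.
- anvil (a joint): How far the spring anvil is pressed towards the gauge's +y, m: 0 at rest to 0.012 at its stop; 0.6 N per mm plus 0.6 N. A pointer on it runs over a white strip on the housing's top and stands in the strip's dark band when the anvil is pressed in 2 to 10.5 mm.
- jaw (a joint): Travel of the jaw along the gauge's +y, m: 0 drawn fully back (its face 190 mm from the resting anvil) to 0.175. About 2 N friction. Pawl on the rack (teeth every 5 mm): it slides towards the anvil but not back, and when let go gives back up to 5 mm onto a tooth. Pawl off: it moves both ways and the anvil's spring can push it back.
- jaw_face (a point): Centre of the jaw's pressing face (looks to the gauge's +y), 26 mm above the channel floor. The steel jaw plate is 62 mm wide, top 51 mm over the channel floor.
- jaw_grip (a point): Point in the jaw's black grip block, 30 mm behind the jaw's face, 12 mm below the block's top. The block is 20 mm wide (gauge x), 24 mm long (gauge y), upright, its top 100 mm above the gauge's underside, its upper 45 mm free on all sides.
- pawl (a joint): Angle of the gravity pawl, rad: 0 to 0.25 engaged (tip on the rack, handle leaning 35 degrees to the gauge's -y); 1.22 released (handle leaning 35 degrees to +y, on its stop). It falls by its own weight to the side of upright (0.61) where it is left; about 0.02 N m turns it. On the rack it holds the jaw against 25 N; flip it rather than force it.
- pawl_knob (a point): Centre of the black ball (16 mm diameter) at the end of the pawl's handle, 52 mm from its pin; the handle is a steel rod 7 mm thick and swings in a plane along the gauge's y and z.
- pawl_pivot (a point): The pawl's pin on the jaw: axis along the gauge's x, 62 mm to +x of the channel's centre line, 20 mm behind the jaw's face, 38 mm above the gauge's underside. The rack under it is 12 mm wide, tops at z = 20 mm; nothing else is beside the handle within 25 mm.
- carton_a: Plain white medicine carton, 60 mm wide (its x), 32 mm thick (its y), 34 mm tall, standing on the bench; origin: centre of its underside, z up. About 92 g, absent in some starts.
- carton_b: Plain white medicine carton, 60 mm wide (its x), 36 mm thick (its y), 34 mm tall, standing on the bench; origin: centre of its underside, z up. About 96 g, absent in some starts.
- carton_c: Plain white medicine carton, 60 mm wide (its x), 40 mm thick (its y), 34 mm tall, standing on the bench; origin: centre of its underside, z up. About 100 g, absent in some starts.
- carton_d: Plain white medicine carton, 60 mm wide (its x), 44 mm thick (its y), 34 mm tall, standing on the bench; origin: centre of its underside, z up. About 104 g, absent in some starts.
- jar: Bystander, leave alone: small brown jar, 44 mm across, 70 mm tall, among the cartons; origin at its underside.
- tub: Bystander, leave alone: white tub, 84 mm across, 75 mm tall; origin at its underside.
- spatula: Bystander, leave alone: flat steel spatula 180 mm long; origin at its underside.
- tape: Bystander, leave alone: roll of clear tape, 60 mm across, 18 mm high; origin at its underside.
- marker: Bystander, leave alone: black marker, 14 mm thick, 110 mm long; origin at its underside.
- cup: Bystander, leave alone: white measuring cup, 56 mm across, 50 mm tall; origin at its underside.
- stapler: Bystander, leave alone: stapler 120 mm long, 44 mm high; origin at its underside.

How it is judged:
By the outcome, as a careful person would: the job done as asked, in the order asked, and still so for the second after the job is handed in, with the robot touching nothing.
Of carton_a, carton_b, carton_c, carton_d only 3 to 4 are there at a start; the rules pass over those that are not, and their reading is None.
At some moment in a run one of carton_a, carton_b, carton_c, carton_d may be knocked a few centimetres aside while the robot is not near it.
Once in a run the grip may slacken for a moment while it holds something.
It also fails if it takes over 200 s, if anything falls off the work surface, if the arm or the gripper's body presses on something with over 40 N, if the wrist force passes 120 N, or if a joint passes its speed limit or range.

ROBOT

A 6-joint arm with a two-finger parallel gripper is mounted at the origin on the work surface. World frame = base frame: x ahead of the robot, y to its left, z up, the work surface at z = 0. Lengths are in m, angles in degrees, forces in N, time in s.
With the tool pointing down it reaches from about 0.275 to 0.725 m from the base axis. Payload 15.9 kg.
Tool frame: the origin (TCP) lies midway between the tips of the shut fingers; the grasp point (between the pads) lies 19 mm behind it; z points along the fingers, y is the direction in which the jaws open and shut (so a half turn about z gives the same grasp; the last joint's range is limited). The gripper opens to 85 mm and grips with 20 to 120 N. Pads are 22 mm wide; open, the fingers measure 114 mm over their backs; the gripper's body (76 mm by 85 mm) begins 54 mm behind the grasp point. The pads swing forward as they close: fully open they stand 13 mm farther back than shut.
Start: joints at [63.426, 12.198, -1.971, 75.831, 0, 90], TCP at [0.224, 0.447, 0.231] pointing down, gripper open.
Joint ranges: [-170.91, 170.91], [-42.67, 98.43], [-65.05, 77.54], [-120.47, 116.71], [-90, 82.35], [-180, 180]. Speed limits (degrees/s): [108.29, 108.29, 136.94, 147.25, 180, 180].

INTERFACE

Orientations are given as [roll, pitch, yaw] about the fixed x, y, z axes, in that order (R = Rz(yaw) Ry(pitch) Rx(roll)).
In Python, from station import robot gives the robot as it stands.
- The arm moves only by the tool play_rows, never from a script. Its argument "steps" is a list of rows, each a list of 6 numbers: the shift along the tool's x, y, z in cm, then the turn, a rotation vector about the tool's x, y, z in degrees. A call has 1 to 8 rows; each row shifts and turns the commanded pose from where the row before left it, along the tool's axes as they then stand; what a row does not reach is not made up. A row lasts 1/8 s, in which the tool goes at most 62.5 mm and 10.7 degrees, less where a joint would pass 70% of its speed; a pose out of reach is approached as far as the arm can. A call with a gripper value outside its range is refused whole. "jaw" is the opening, from -1 (shut) to 1 (fully open), set as the call begins (left out, the last holds). The fingers move at their own pace and stop on an object; the grip force is fixed at half the most. Time passes only in rows, so rows that do not move let the fingers close. It gives the time, the measured TCP pose, the force and the opening at its end, in the units of the state.
- robot.observe(): the state, without advancing time (a new reading comes with each control period).
- robot.snapshot(name): name is "scene" or "side" or "wrist"; returns a dict with "img" (384x512x3 uint8, red, green, blue), "range_z" (384x512 float32, m along the optical axis (not along the pixel's ray), 0 where there is no reading), "fx", "fy", "cx", "cy" (pixels), "world_to_cam" (4x4, takes a point from world to camera coordinates). Camera axes: x right, y up, looking along -z (the intrinsics and any distortion apply to the point x, -y, -z); pixel columns grow to the right and rows downward; lengths in m; the calibration is good to about 2 mm. A picture is of the moment at which its call begins.
- robot.sign_off(): hands the job in, once; it reports no verdict.
The state is a dict: "time_s": time; "qpos": joint angles; "joint_vel": joint speeds; "joint_torque": joint torques, N m; "ee_pos": TCP position; "tcp_rot": TCP orientation; "contact_force": force on the tool from outside, world axes, zero at the start; "moment": the same for the moment, N m; "finger_gap": finger opening in m.
Only numpy, scipy, OpenCV 4.12 (cv2) and the standard library are available. Lean on these libraries where they do the work, as an engineer would, in place of code of your own. Each camera call takes 0.05 s, during which the arm holds its last target.

## Working session

There is one attempt and no reset: what is moved stays moved. The work goes in short steps, Python scripts to look and compute and a tool call to move; the robot and the scene stay as the last step left them, time stands still between calls to the robot, and variables do not carry over. Pictures are saved under pics/ and viewed, and the job is handed in when it is done.

Besides the shell and the picture viewer there is one more tool, called by a JSON object that holds its "method" and its "body", one argument or row to a line. play_rows: Moves the arm, as the interface text tells. Its arguments: {"type":"object","properties":{"steps":{"type":"array"},"jaw":{"type":"number"}},"required":["steps"]}

```bash
ls; mkdir -p pics; python3 - <<'E'
from station import robot
import cv2, numpy as np
print(robot.observe())
for n in ["scene","side","wrist"]:
    s=robot.snapshot(n); cv2.imwrite(f"pics/{n}0.png",s["img"][:,:,::-1]); print(n,s["fx"],s["fy"],s["cx"],s["cy"],[k for k in s]); print(s["world_to_cam"].round(4).tolist())
E
```

```text
pics
{'time_s': 0.0, 'qpos': array([ 6.34274599e+01,  1.22252047e+01, -2.00947526e+00,  7.58322702e+01,
       -7.24154574e-04,  8.99990885e+01]), 'joint_vel': array([-0.0343229 , -0.03139706,  0.0869714 ,  0.01684109,  0.07276841,
        0.01161941]), 'joint_torque': array([ 1.42933288e-03, -6.86171865e+01,  4.87113941e+01,  1.80217135e-02,
       -4.91901346e-05,  7.83568453e-06]), 'ee_pos': array([0.22350851, 0.44686208, 0.23080412]), 'tcp_rot': array([-1.79933050e+02,  7.23088940e-04,  1.53428372e+02]), 'contact_force': array([-0.44723098, -0.05915364,  0.13610964]), 'moment': array([-0.02935439,  0.00537624,  0.0340957 ]), 'finger_gap': 0.08542881666168421}
scene 408.2766398298362 408.2766398298362 250.37870278545074 187.1646700744333 ['img', 'range_z', 'fx', 'fy', 'cx', 'cy', 'world_to_cam']
[[-0.795, 0.6066, 0.001, 0.4736], [-0.5067, -0.6649, 0.5488, 0.237], [0.3335, 0.4358, 0.836, -1.3187], [0.0, 0.0, 0.0, 1.0]]
side 427.9788585117185 427.9788585117185 250.39213973843587 194.59831378479143 ['img', 'range_z', 'fx', 'fy', 'cx', 'cy', 'world_to_cam']
[[0.9819, -0.1887, -0.0166, -0.5841], [0.153, 0.7383, 0.6569, -0.1269], [-0.1117, -0.6475, 0.7538, -1.2112], [0.0, 0.0, 0.0, 1.0]]
wrist 276.1502728471988 276.1502728471988 252.29001849486437 190.73739011238175 ['img', 'range_z', 'fx', 'fy', 'cx', 'cy', 'world_to_cam']
[[0.448, 0.894, -0.0003, -0.5003], [-0.8635, 0.4326, -0.2593, 0.0332], [-0.2317, 0.1165, 0.9658, -0.3776], [0.0, 0.0, 0.0, 1.0]]
```

View pics/scene0.png

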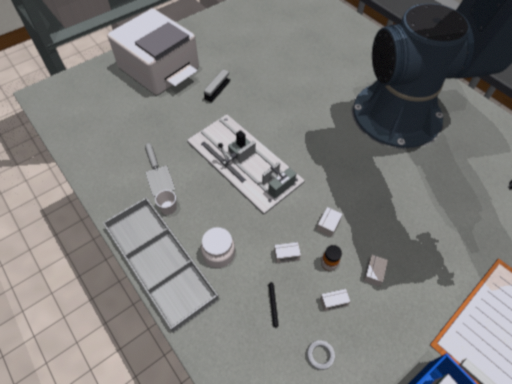

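View pics/side0.png

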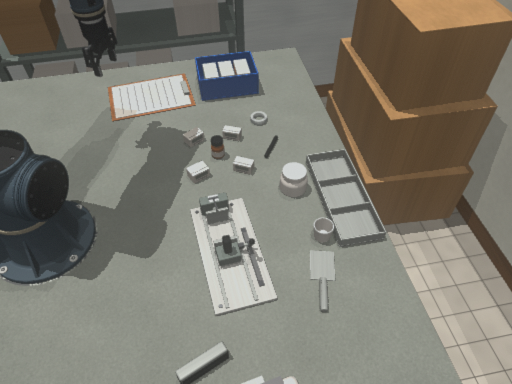

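View pics/wrist0.png

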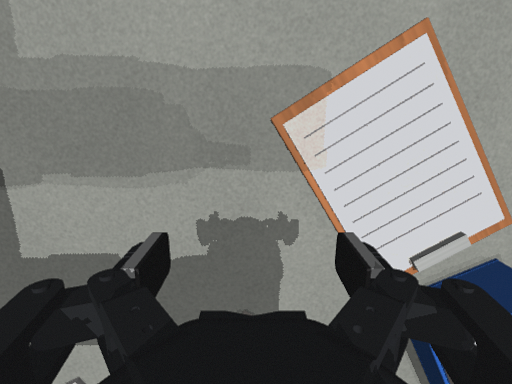

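```bash
cat > h.py <<'E'
import numpy as np, cv2
from station import robot
def snap(n,save=None,scale=1):
    s=robot.snapshot(n)
    T=s["world_to_cam"]; s["Ti"]=np.linalg.inv(T)
    h,w=s["range_z"].shape
    u,v=np.meshgrid(np.arange(w),np.arange(h)); z=s["range_z"]
    P=np.stack([(u-s["cx"])/s["fx"]*z,-(v-s["cy"])/s["fy"]*z,-z],-1)
    W=P@s["Ti"][:3,:3].T+s["Ti"][:3,3]; W[z<=0]=np.nan; s["W"]=W
    if save: cv2.imwrite(f"pics/{save}.png",cv2.resize(s["img"][:,:,::-1],None,fx=scale,fy=scale))
    return s
def ray(s,u,v,z):
    d=np.array([(u-s["cx"])/s["fx"],-(v-s["cy"])/s["fy"],-1.])
    d=s["Ti"][:3,:3]@d; o=s["Ti"][:3,3]; return o+d*(z-o[2])/d[2]
def proj(s,p):
    c=s["world_to_cam"]@np.r_[p,1]; return np.array([s["cx"]+s["fx"]*c[0]/-c[2], s["cy"]-s["fy"]*c[1]/-c[2]])
def cartons(s,zlo=.022,zhi=.042,show=True):
    W=s["W"]; img=s["img"].astype(int)
    m=((W[...,2]>zlo)&(W[...,2]<zhi)).astype(np.uint8)
    n,l,st,c=cv2.connectedComponentsWithStats(m)
    out=[]
    for i in range(1,n):
        if st[i,4]<30: continue
        p=W[l==i]; r=cv2.minAreaRect(p[:,:2].astype(np.float32)*1000)
        if show: print(c[i].round(0),st[i,4],np.round(r[0],1),np.round(r[1],1),round(r[2],1),img[l==i].mean(0).round(0), np.percentile(p[:,2],[5,50,95]).round(4))
E
python3 - <<'E'
from h import *
for n in ["scene","side"]:
    s=snap(n); print(n); cartons(s)
    x=cv2.resize(s["img"][:,:,::-1],None,fx=1,fy=1)
    c=(slice(110,215),slice(180,310)) if n=="scene" else (slice(185,315),slice(180,280))
    cv2.imwrite(f"pics/g_{n}.png",cv2.resize(x[c],None,fx=5,fy=5,interpolation=cv2.INTER_CUBIC))
E
```

```text
scene
[72.  6.] 204 [  611.5 -1148.1] [ 98.3 199. ] 52.7 [85. 79. 79.] [0.0228 0.0315 0.0407]
[40. 28.] 58 [  757.3 -1076.5] [25.2 43.1] 56.2 [50. 53. 53.] [0.0234 0.0314 0.0411]
[145.  79.] 212 [ 593.2 -630.4] [ 55.6 217.4] 25.8 [98. 92. 93.] [0.0231 0.0314 0.0405]
[194.  64.] 39 [ 405.9 -564.9] [36.7  6.7] 10.2 [115. 111. 112.] [0.0224 0.0313 0.041 ]
[215.  87.] 120 [ 402.3 -430.5] [118.3  26.6] 17.1 [80. 80. 81.] [0.0252 0.0365 0.0414]
[395. 124.] 400 [78.2 44.2] [ 83.  221.4] 30.1 [29. 34. 41.] [0.0231 0.0324 0.0412]
[241. 157.] 125 [ 522.5 -147.8] [ 25.8 105.7] 74.6 [77. 77. 79.] [0.0232 0.035  0.0415]
[267. 179.] 45 [508.7 -36.7] [13.1 29.8] 75.1 [78. 78. 79.] [0.0227 0.0334 0.0412]
[281. 189.] 103 [490.8  12.6] [27.6 83.5] 74.7 [57. 60. 60.] [0.0229 0.0322 0.0407]
[165. 197.] 94 [ 767.6 -158.2] [23.8 47.7] 80.3 [123. 117. 118.] [0.0226 0.0325 0.0401]
[160. 261.] 1112 [870.3 -20.4] [342.4 130.4] 89.9 [123. 124. 125.] [0.0233 0.0318 0.0362]
[168. 208.] 60 [ 773.  -127.3] [18.4 47.8] 81.5 [95. 91. 91.] [0.0231 0.0317 0.0407]
[330. 220.] 372 [456.5 161. ] [62.4 44.1] 24.1 [189. 18
[... 2166 characters left out ...]
355 0.0411]
[217. 218.] 96 [491.8 -46.7] [61.8  6.7] 4.1 [91. 92. 88.] [0.023  0.0326 0.04  ]
[324. 224.] 87 [ 776.5 -130.4] [22.2 45.6] 65.5 [127. 124. 118.] [0.0239 0.032  0.0406]
[322. 235.] 61 [ 763.9 -161.4] [17.4 47.2] 69.2 [108. 106. 101.] [0.0232 0.0327 0.0403]
[ 54. 255.] 304 [ 49.9 -83.6] [130.6  31.5] 31.2 [46. 50. 53.] [0.0228 0.0319 0.0409]
[246. 247.] 41 [ 550.2 -161.3] [14.2 37.7] 74.0 [96. 97. 94.] [0.0256 0.0359 0.0414]
[ 15. 259.] 131 [-52.8 -72.5] [17.1 93.9] 63.6 [48. 54. 57.] [0.0226 0.032  0.0403]
[229. 261.] 95 [ 502.4 -195.2] [13.6 60.7] 83.6 [79. 82. 78.] [0.0235 0.0329 0.0409]
[206. 364.] 153 [ 404.7 -447. ] [119.5  11.8] 23.0 [ 99. 101.  97.] [0.0258 0.0375 0.0418]
```

View gauge.

View pics/g_scene.png

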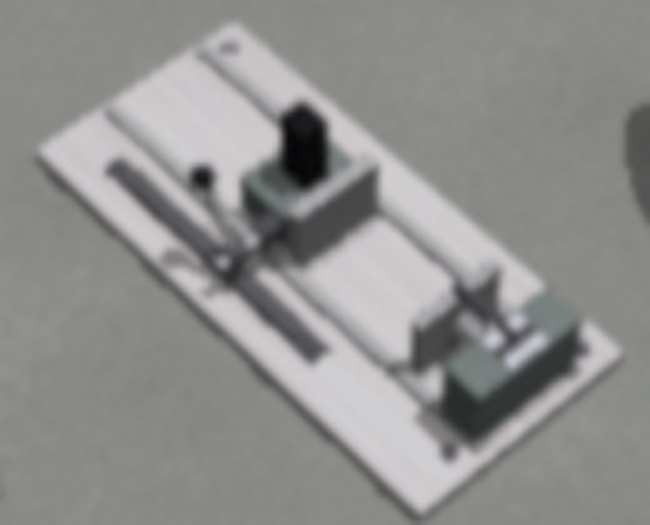

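View pics/g_side.png

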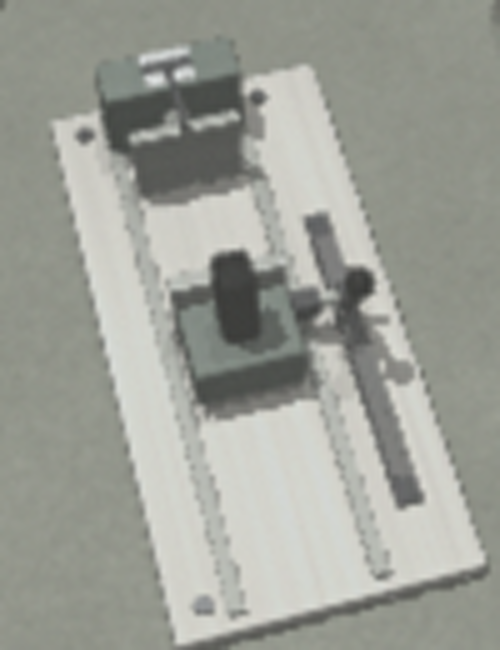

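```bash
python3 - <<'E'
from h import *
for n,b in [("scene",(110,215,180,310)),("side",(185,315,180,280))]:
    s=snap(n); g=s["img"].astype(int).min(-1)
    m=np.zeros(g.shape,np.uint8); m[b[0]:b[1],b[2]:b[3]]=(g[b[0]:b[1],b[2]:b[3]]>150)
    m=cv2.morphologyEx(m,cv2.MORPH_CLOSE,np.ones((7,7)))
    cs,_=cv2.findContours(m,0,cv2.CHAIN_APPROX_NONE); c=max(cs,key=cv2.contourArea)
    hull=cv2.convexHull(c)[:,0]
    P=np.array([ray(s,u,v,.012)[:2] for u,v in hull],np.float32)*1000
    r=cv2.minAreaRect(P); print(n,r, cv2.boxPoints(r).round(0).tolist())
    # dark objects: knob & grip
    W=s["W"]
    for lo,hi in [(.085,.11),(.056,.075)]:
        mm=(W[...,2]>lo)&(W[...,2]<hi); mm[:b[0]]=0;mm[b[1]:]=0;mm[:,:b[2]]=0;mm[:,b[3]:]=0
        k,l,st,cc=cv2.connectedComponentsWithStats(mm.astype(np.uint8))
        for i in range(1,k):
            p=W[l==i]; print(lo,cc[i].round(0),st[i,4],(p.mean(0)*1000).round(0),s["img"][l==i].mean(0).round(0),np.round(cv2.minAreaRect((p[:,:2]*1000).astype(np.float32)),1) if 0 else cv2.minAreaRect((p[:,:2]*1000).astype(np.float32)))
E
```

```text
scene ((508.20269775390625, -147.9812469482422), (161.1234893798828, 346.5487060546875), 4.699180603027344) [[414.0, 18.0], [442.0, -327.0], [603.0, -314.0], [574.0, 31.0]]
0.085 [241. 135.] 74 [ 503. -166.   96.] [40. 39. 42.] ((501.9674987792969, -168.15553283691406), (20.41293716430664, 23.15317153930664), 6.610382080078125)
0.085 [220. 145.] 17 [ 565. -179.   89.] [71. 70. 72.] ((565.2666015625, -179.13107299804688), (12.32581901550293, 11.511306762695312), 53.174224853515625)
0.056 [241. 143.] 41 [ 506. -164.   66.] [26. 26. 27.] ((506.91400146484375, -164.6147003173828), (13.781380653381348, 26.945777893066406), 43.75699234008789)
0.056 [246. 147.] 81 [ 500. -144.   62.] [140. 140. 143.] ((500.0874938964844, -145.22276306152344), (63.92578125, 12.361027717590332), 4.351049423217773)
0.056 [223. 152.] 18 [ 564. -168.   65.] [125. 125. 127.] ((564.1732788085938, -166.43850708007812), (6.5337982177734375, 16.313629150390625), 4.419147968292236)
0.056 [280. 177.] 375 [490.  -7.  63.] [120. 124. 126.] ((489.3357238769531, -16.0865478515625), (80.38711547851562, 64.50090026855469), 3
[... 573 characters left out ...]
6.180076599121094), (79.51617431640625, 66.5672378540039), 2.4960193634033203)
0.056 [233. 238.] 28 [ 522. -145.   62.] [151. 154. 149.] ((522.8522338867188, -144.2010040283203), (16.743276596069336, 11.193914413452148), 13.127599716186523)
0.056 [218. 241.] 40 [ 480. -149.   62.] [152. 155. 150.] ((480.46173095703125, -147.6832733154297), (23.16913414001465, 12.723304748535156), 10.586427688598633)
0.056 [223. 246.] 2 [ 492. -168.   67.] [70. 72. 69.] ((491.620361328125, -167.9493408203125), (1.1378439664840698, 0.0), 101.84457397460938)
0.056 [228. 249.] 34 [ 502. -181.   66.] [63. 64. 61.] ((501.2300720214844, -180.7241668701172), (5.913043975830078, 18.81160545349121), 80.76579284667969)
```

{"method": "play_rows", "body": {
  "steps": [
    [0, 0, 0, 0, 0, 9.8],
    [0, 0, 0, 0, 0, 9.8],
    [0, 0, 0, 0, 0, 9.8],
    [0, 0, 0, 0, 0, 9.8],
    [0, 0, 0, 0, 0, 9.8],
    [0, 0, 0, 0, 0, 9.7]
  ],
  "jaw": -1
}}

```text
time_s: 1.1
ee_pos: [0.2237, 0.4471, 0.2313]
tcp_rot: [-180.0, 0.0, 94.4]
contact_force: [0.1, 0.2, -0.0]
finger_gap: 0.0003
```

{"method": "play_rows", "body": {
  "steps": [
    [-4.6, 1.92, 0, 0, 0, 0],
    [-4.6, 1.92, 0, 0, 0, 0],
    [-4.6, 1.92, 0, 0, 0, 0],
    [-4.6, 1.92, 0, 0, 0, 0],
    [-4.6, 1.92, 0, 0, 0, 0],
    [-4.6, 1.92, 0, 0, 0, 0],
    [-4.6, 1.92, 0, 0, 0, 0],
    [-4.6, 1.92, 0, 0, 0, 0]
  ]
}}

```text
time_s: 2.1
ee_pos: [0.4076, 0.0915, 0.2315]
tcp_rot: [180.0, -0.0, 94.7]
contact_force: [1.2, 0.6, 0.2]
finger_gap: -0.0
```

{"method": "play_rows", "body": {
  "steps": [
    [-4.6, 1.92, 0, 0, 0, 0],
    [-4.6, 1.92, 0, 0, 0, 0],
    [-4.6, 1.92, 0, 0, 0, 0],
    [-4.6, 1.92, 0, 0, 0, 0],
    [-4.6, 1.92, 0, 0, 0, 0],
    [-4.6, 1.92, 0, 0, 0, 0],
    [-4.6, 1.92, 0, 0, 0, 0],
    [0, 0, 0, 0, 0, 0]
  ]
}}

```text
time_s: 3.1
ee_pos: [0.5681, -0.2194, 0.2299]
tcp_rot: [-179.9, -0.0, 94.6]
contact_force: [0.3, 0.6, -0.9]
finger_gap: -0.0
```

```bash
cat >> h.py <<'E'
O=np.array([.5001,-.1479]); YAW=np.radians(4.7)
gx=np.array([np.cos(YAW),np.sin(YAW)]); gy=np.array([-gx[1],gx[0]])
def togauge(p):
    d=np.asarray(p)[...,:2]-O; return np.stack([d@gx,d@gy],-1)*1000
def me():
    o=robot.observe(); print("t",round(o["time_s"],2),"gauge",togauge(o["ee_pos"]).round(1),"z",(o["ee_pos"][2]*1000).round(1),"yaw",o["tcp_rot"].round(2),"F",o["contact_force"].round(1),"gap",round(o["finger_gap"]*1000,1))
    return o
E
python3 - <<'E'
from h import *
me()
s=snap("wrist","w1",1.5)
W=s["W"]
for lo,hi in [(.092,.11),(.078,.0915),(.056,.075)]:
    mm=(W[...,2]>lo)&(W[...,2]<hi)
    k,l,st,cc=cv2.connectedComponentsWithStats(mm.astype(np.uint8))
    for i in range(1,k):
        if st[i,4]<15: continue
        p=W[l==i]; g=togauge(p); print(lo,cc[i].round(0),st[i,4],g.min(0).round(1),g.max(0).round(1),g.mean(0).round(1))
E
```

```text
t 3.1 gauge [ 61.9 -76.8] z 229.9 yaw [-1.7992e+02 -1.0000e-02  9.4570e+01] F [ 0.3  0.6 -0.9] gap -0.0
0.092 [188. 128.] 526 [-10.7 -32.7] [ 9.5 -9.8] [  0.2 -21. ]
0.078 [200. 126.] 55 [  8.1 -31.7] [ 9.4 -9.8] [  9.1 -20.1]
0.078 [251. 142.] 184 [ 53.7 -44.2] [ 69.2 -28.7] [ 61.2 -35.9]
0.056 [168.   0.] 15 [-28.4 101.3] [-14.3 102.4] [-21.5 102. ]
0.056 [194. 103.] 577 [-32.   -0.5] [30.4  8.9] [-0.4  4.2]
0.056 [203. 126.] 65 [  6.5 -32.8] [ 9.5 -9.8] [  9.  -20.3]
0.056 [252. 129.] 61 [ 58.6 -28.4] [ 64.1 -18.5] [ 61.4 -23.4]
```

View pics/w1.png

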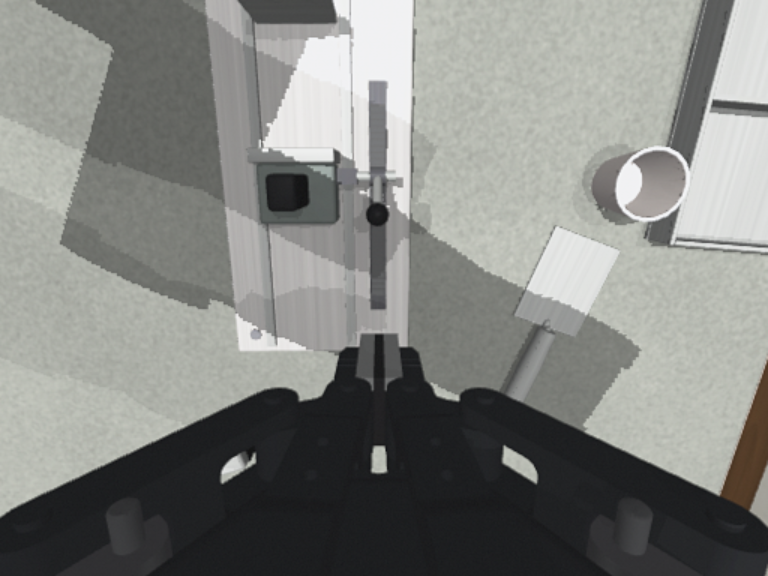

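{"method": "play_rows", "body": {
  "steps": [
    [0, 0, 5, 0, 0, 0],
    [0, 0, 5, 0, 0, 0],
    [0, 0, 4, 0, 0, 0],
    [0, 0, 1.8, 0, 0, 0],
    [0, 0, 0, 0, 0, 0]
  ]
}}

```text
time_s: 3.78
ee_pos: [0.5664, -0.2155, 0.0726]
tcp_rot: [-179.9, -0.1, 94.8]
contact_force: [-0.8, -0.6, -0.7]
finger_gap: -0.0001
```

{"method": "play_rows", "body": {
  "steps": [
    [1.0, 0, 0, 0, 0, 0],
    [1.0, 0, 0, 0, 0, 0],
    [0.9, 0, 0, 0, 0, 0],
    [0.8, 0, 0, 0, 0, 0],
    [0.8, 0, 0, 0, 0, 0],
    [0.8, 0, 0, 0, 0, 0],
    [0.8, 0, 0, 0, 0, 0],
    [0, 0, 0, 0, 0, 0]
  ]
}}

```text
time_s: 4.78
ee_pos: [0.5625, -0.1554, 0.0733]
tcp_rot: [-180.0, -0.0, 94.8]
contact_force: [0.1, 0.0, -0.5]
finger_gap: 0.0002
```

```bash
python3 - <<'E'
from h import *
me()
for n,b in [("scene",(110,215,180,310)),("side",(185,315,180,280))]:
    s=snap(n); cv2.imwrite(f"pics/p1{n}.png",cv2.resize(s["img"][b[0]:b[1],b[2]:b[3],::-1],None,fx=4,fy=4,interpolation=cv2.INTER_CUBIC))
E
```

```text
t 4.78 gauge [ 61.5 -12.6] z 73.3 yaw [-179.99   -0.     94.76] F [ 0.1  0.  -0.5] gap 0.2
```

View pics/p1side.png

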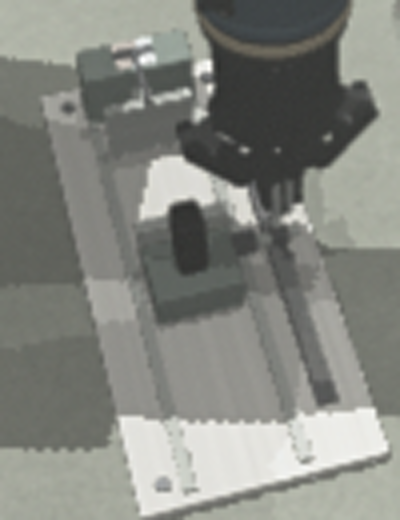

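{"method": "play_rows", "body": {
  "steps": [
    [0, 0, -4, 0, 0, 0],
    [0, 0, -5, 0, 0, 0],
    [-3, -3, -2, 0, 0, 0],
    [-3, -3.1, 0, 0, 0, 0],
    [0, 0, 0, 0, 0, 0]
  ],
  "jaw": 0.2
}}

```text
time_s: 5.5
ee_pos: [0.5053, -0.2229, 0.1838]
tcp_rot: [180.0, 0.0, 94.5]
contact_force: [1.0, -0.4, 0.3]
finger_gap: 0.0516
```

```bash
python3 - <<'E'
from h import *
me()
s=snap("wrist","w2",1.5)
W=s["W"]
for lo,hi in [(.092,.11),(.078,.0915),(.056,.075)]:
    mm=(W[...,2]>lo)&(W[...,2]<hi)
    k,l,st,cc=cv2.connectedComponentsWithStats(mm.astype(np.uint8))
    for i in range(1,k):
        if st[i,4]<15: continue
        p=W[l==i]; g=togauge(p); print(lo,cc[i].round(0),st[i,4],g.min(0).round(1),g.max(0).round(1),g.mean(0).round(1))
E
```

```text
t 5.5 gauge [ -1.  -75.1] z 183.8 yaw [1.7999e+02 4.0000e-02 9.4550e+01] F [ 1.  -0.4  0.3] gap 51.6
0.092 [252. 131.] 722 [-10.5 -32.4] [ 9.2 -9.3] [ -0.8 -20.6]
0.078 [326.  82.] 310 [53.2 11.3] [68.2 26.2] [59.9 18.2]
0.056 [320. 100.] 137 [57.6 -2.4] [64.3 13.1] [60.2  5.1]
0.056 [252. 102.] 785 [-31.7  -0.7] [29.7  9.1] [-0.4  4.1]
```

View pics/w2.png

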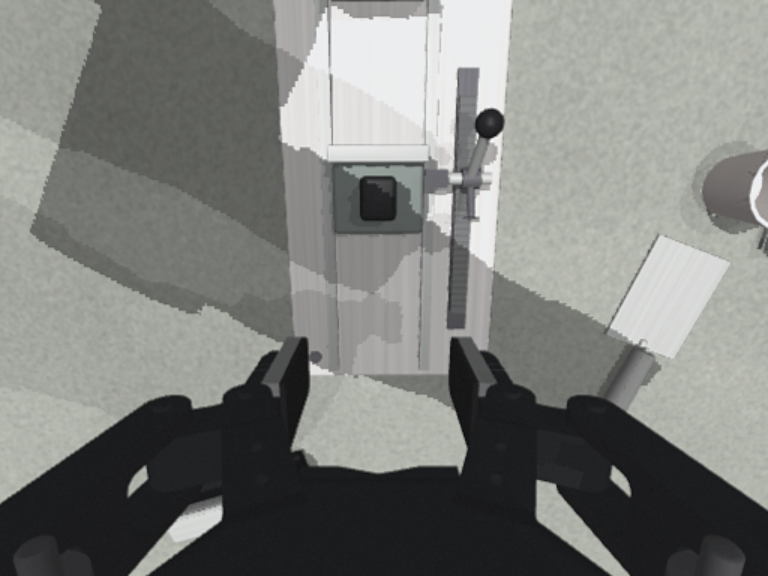

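{"method": "play_rows", "body": {
  "steps": [
    [2.7, 0.05, 0, 0, 0, 0],
    [2.7, 0.05, 0, 0, 0, 0],
    [0, 0, 4, 0, 0, 0],
    [0, 0, 4, 0, 0, 0],
    [0, 0, 3.4, 0, 0, 0],
    [0, 0, 0, 0, 0, 0]
  ]
}}

```text
time_s: 6.3
ee_pos: [0.5019, -0.1658, 0.0673]
tcp_rot: [-179.8, -0.1, 94.8]
contact_force: [-0.3, -0.5, 1.2]
finger_gap: 0.0513
```

{"method": "play_rows", "body": {
  "steps": [
    [0, 0, 0, 0, 0, 0],
    [0, 0, 0, 0, 0, 0],
    [0, 0, 0, 0, 0, 0],
    [0, 0, 0, 0, 0, 0]
  ],
  "jaw": -1
}}

```text
time_s: 6.8
ee_pos: [0.5005, -0.1673, 0.0708]
tcp_rot: [-179.8, 0.1, 94.7]
contact_force: [-28.1, -1.9, 23.8]
finger_gap: 0.0187
```

```bash
python3 - <<'E'
from h import *
me()
E
```

```text
t 6.8 gauge [ -1.2 -19.4] z 70.8 yaw [-1.7976e+02  6.0000e-02  9.4680e+01] F [-28.1  -1.9  23.8] gap 18.7
```

{"method": "play_rows", "body": {
  "steps": [
    [0, -0.1, -0.2, 0, 0, 0],
    [0, 0, 0, 0, 0, 0]
  ]
}}

```text
time_s: 7.05
ee_pos: [0.5003, -0.1668, 0.0709]
tcp_rot: [-179.8, -0.0, 94.7]
contact_force: [-7.9, -1.3, -15.5]
finger_gap: 0.0192
```

{"method": "play_rows", "body": {
  "steps": [
    [-1.2, -0.03, 0.08, 0, 0, 0],
    [-1.2, 0, 0, 0, 0, 0],
    [-1.2, 0, 0, 0, 0, 0],
    [-1.2, 0, 0, 0, 0, 0],
    [-1.2, 0, 0, 0, 0, 0],
    [-1.2, 0, 0, 0, 0, 0],
    [-1.2, 0, 0, 0, 0, 0],
    [-1.1, 0, 0, 0, 0, 0]
  ]
}}

```text
time_s: 8.05
ee_pos: [0.5082, -0.2618, 0.0709]
tcp_rot: [-179.8, -0.0, 94.7]
contact_force: [-11.4, 1.7, -3.5]
finger_gap: 0.0188
```

{"method": "play_rows", "body": {
  "steps": [
    [-0.2, 0, 0, 0, 0, 0],
    [-0.2, 0, 0, 0, 0, 0],
    [0, 0, 0, 0, 0, 0]
  ]
}}

```text
time_s: 8.43
ee_pos: [0.5084, -0.2641, 0.0709]
tcp_rot: [-179.8, -0.2, 94.7]
contact_force: [-11.9, 12.0, 1.0]
finger_gap: 0.0191
```

```bash
python3 - <<'E'
from h import *
me()
E
```

```text
t 8.43 gauge [  -1.3 -116.5] z 70.9 yaw [-179.84   -0.19   94.74] F [-11.9  12.    1. ] gap 19.1
```

{"method": "play_rows", "body": {
  "steps": [
    [0, 0, 0, 0, 0, 0],
    [0, 0, 0, 0, 0, 0],
    [0, 0, -4, 0, 0, 0],
    [0, 0, -5, 0, 0, 0],
    [0, 0, -5, 0, 0, 0],
    [0, 0, 0, 0, 0, 0]
  ],
  "jaw": 0.2
}}

```text
time_s: 9.18
ee_pos: [0.5121, -0.2667, 0.2153]
tcp_rot: [179.6, 0.2, 94.7]
contact_force: [0.2, 0.5, -1.0]
finger_gap: 0.0512
```

```bash
python3 - <<'E'
from h import *
me()
for n,b in [("scene",(110,215,180,310)),("side",(185,315,180,280))]:
    s=snap(n); cv2.imwrite(f"pics/p2{n}.png",cv2.resize(s["img"][b[0]:b[1],b[2]:b[3],::-1],None,fx=4,fy=4,interpolation=cv2.INTER_CUBIC))
    W=s["W"]
    for lo,hi in [(.092,.103),(.078,.0915),(.056,.075)]:
      mm=(W[...,2]>lo)&(W[...,2]<hi)
      k,l,st,cc=cv2.connectedComponentsWithStats(mm.astype(np.uint8))
      for i in range(1,k):
        p=W[l==i]; g=togauge(p)
        if st[i,4]<10 or abs(g.mean(0)).max()>150: continue
        print(lo,cc[i].round(0),st[i,4],g.min(0).round(1),g.max(0).round(1),g.mean(0).round(1))
    if n=="scene": cartons(s)
E
```

```text
t 9.18 gauge [   2.2 -119.4] z 215.3 yaw [179.62   0.24  94.72] F [ 0.2  0.5 -1. ] gap 51.2
0.092 [218. 115.] 54 [ -10.5 -130.8] [  10.4 -104.8] [   0.9 -116.7]
0.078 [219. 120.] 27 [  -8.3 -128.8] [  10.5 -104.9] [   4.2 -113.3]
0.078 [211. 137.] 23 [ 55.2 -85.6] [ 68.7 -71. ] [ 62.3 -76.8]
0.056 [223. 127.] 117 [ -30.1 -128.5] [ 31.3 -85.9] [  2.2 -99.3]
0.056 [280. 177.] 385 [-39.9 100.1] [ 40.1 164.6] [  1.8 140.8]
[72.  6.] 200 [  612.5 -1147.4] [ 88.9 180.7] 54.9 [88. 82. 82.] [0.0229 0.0317 0.0413]
[40. 28.] 56 [  759.1 -1079.1] [28.9 47.6] 48.9 [51. 55. 55.] [0.0236 0.0331 0.0411]
[144.  79.] 208 [ 592.8 -628.1] [ 58.2 217.2] 26.8 [101.  96.  96.] [0.0225 0.032  0.0409]
[212.  90.] 93 [ 415.5 -422.4] [87.1 26.3] 7.8 [69. 70. 71.] [0.0246 0.0356 0.0415]
[377. 118.] 193 [90.3 -9.5] [ 26.8 114.1] 9.6 [28. 33. 40.] [0.0228 0.0316 0.0412]
[410. 129.] 198 [50.6 84.2] [ 30.1 129.5] 60.1 [31. 36. 44.] [0.0227 0.031  0.0409]
[224. 136.] 86 [ 511.8 -238.4] [20.  65.2] 79.0 [62. 62. 64.] [0.023  0.0318 0.041 ]
[267. 179.] 41 [506.2 -38.5] [13.5 33.1] 65.8 [81. 81. 83.] [0.0237 0.0349 0.
[... 922 characters left out ...]
. 59.] [0.0221 0.0319 0.0388]
[447. 372.] 87 [515.  584.3] [48.8  3.7] 89.9 [31. 51. 86.] [0.0238 0.0348 0.041 ]
0.092 [236. 271.] 83 [ -10.1 -132.1] [   9.9 -107.5] [  -0.5 -120.8]
0.078 [256. 255.] 31 [ 54.1 -87.4] [ 68.8 -74.8] [ 61.6 -81.5]
0.078 [236. 278.] 22 [ -10.1 -131.7] [   7.2 -126.2] [  -1.7 -129.9]
0.056 [205. 201.] 111 [-39.8 132.1] [ -5.2 164.4] [-23.  145.7]
0.056 [209. 212.] 22 [-30.9  99.6] [-12.2 110.3] [-22.6 103.9]
0.056 [258. 262.] 24 [ 58.6 -99.6] [ 65.2 -85.2] [ 61.7 -92.1]
0.056 [243. 268.] 30 [ 14.4 -99.6] [ 30.8 -90.1] [ 22.6 -95.8]
0.056 [226. 272.] 47 [ -31.1 -100.3] [ -8.4 -88.2] [-19.5 -95.3]
0.056 [237. 281.] 33 [  -9.9 -132.5] [   9.3 -124.3] [  -0.7 -130.2]
```

View pics/p2side.png

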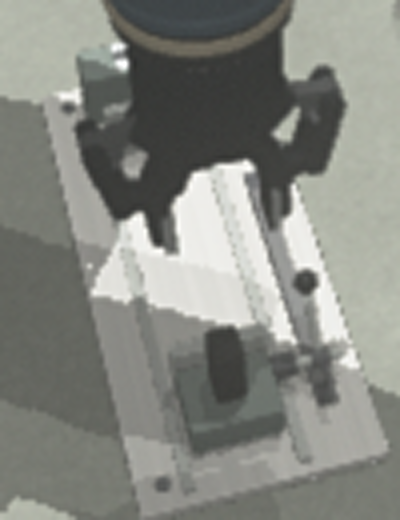

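{"method": "play_rows", "body": {
  "steps": [
    [4.7, 0, -0.3, 0, 0, 0],
    [4.7, 0, -0.3, 0, 0, 0],
    [4.7, 0, -0.3, 0, 0, 0],
    [4.7, 0, -0.3, 0, 0, 0],
    [4.7, 0, 0, 0, 0, 0],
    [4.7, 0, 0, 0, 0, 0],
    [4.8, 0, 0, 0, 0, -9.7],
    [4.8, 0, 0, 0, 0, -9.7]
  ],
  "jaw": 1
}}

```text
time_s: 10.28
ee_pos: [0.4702, 0.1111, 0.2215]
tcp_rot: [-179.9, -0.0, 114.4]
contact_force: [1.2, 0.4, -0.6]
finger_gap: 0.0855
```

{"method": "play_rows", "body": {
  "steps": [
    [0, 0, 0, 0, 0, 0]
  ]
}}

```text
time_s: 10.4
ee_pos: [0.4698, 0.1121, 0.2216]
tcp_rot: [-179.9, -0.0, 114.5]
contact_force: [0.5, -0.3, 0.1]
finger_gap: 0.0854
```

```bash
cat >> h.py <<'E'
def wcart(s,target=None):
    """carton tops in wrist view"""
    W=s["W"]; m=((W[...,2]>.026)&(W[...,2]<.042)).astype(np.uint8)
    # z slack around top, keep near-top pixels only
    m=cv2.morphologyEx(m,cv2.MORPH_OPEN,np.ones((3,3)))
    n,l,st,c=cv2.connectedComponentsWithStats(m); res=[]
    for i in range(1,n):
        if st[i,4]<300: continue
        p=W[l==i]; 
        r=cv2.minAreaRect(p[:,:2].astype(np.float32)*1000)
        (cx,cy),(a,b),t=r
        L=t if a>=b else t+90
        L=(L+90)%180-90
        print("px",c[i].round(0),st[i,4],"c",round(cx,1),round(cy,1),"size",round(max(a,b),1),round(min(a,b),1),"long",round(L,1),"ztop",np.median(p[:,2]).round(4)); res.append((cx,cy,L))
    return res
def go(x,y,yaw):
    o=me(); cur=o["tcp_rot"][2]; th=-(yaw-cur); print("turn about tool z:",round((th+180)%360-180,2))
    d=np.array([x,y])/1000-o["ee_pos"][:2]; 
    for nm,a in (("before turn",cur),("after turn",yaw)):
        a=np.radians(a); print(nm,"tool x,y cm:",round((d[0]*np.cos(a)+d[1]*np.sin(a))*100,2),round((d[0]*np.sin(a)-d[1]*np.cos(a))*100,2))
def gw(x,y): return (O+gx*x/1000+gy*y/1000)*1000
E
python3 - <<'E'
from h import *
me()
s=snap("wrist","w3",1.5); r=wcart(s)
for c in r: go(c[0],c[1],c[2]+90)
E
```

```text
t 10.4 gauge [ -8.9 261.6] z 221.6 yaw [-1.7992e+02 -4.0000e-02  1.1447e+02] F [ 0.5 -0.3  0.1] gap 85.4
px [432.  44.] 2015 c 590.7 323.5 size 60.4 33.9 long -24.8 ztop 0.0335
px [259. 129.] 1982 c 456.1 162.7 size 60.1 43.7 long 24.6 ztop 0.0335
px [366. 179.] 1479 c 601.7 162.1 size 60.9 36.5 long -30.2 ztop 0.0334
px [232. 243.] 318 c 485.1 16.5 size 77.6 2.0 long 4.9 ztop 0.0341
px [487. 264.] 357 c 808.2 128.6 size 59.8 23.8 long 65.8 ztop 0.0324
px [415. 364.] 412 c 815.3 -57.7 size 83.3 49.4 long -49.1 ztop 0.0303
t 10.45 gauge [ -8.6 260.2] z 221.7 yaw [-1.7992e+02 -1.0000e-02  1.1425e+02] F [-0.5 -1.3  0.6] gap 85.5
turn about tool z: 49.02
before turn tool x,y cm: 14.46 19.73
after turn tool x,y cm: 24.38 2.03
t 10.45 gauge [ -8.6 260.2] z 221.7 yaw [-1.7992e+02 -1.0000e-02  1.1425e+02] F [-0.5 -1.3  0.6] gap 85.5
turn about tool z: -0.33
before turn tool x,y cm: 5.32 0.85
after turn tool x,y cm: 5.32 0.89
t 10.45 gauge [ -8.6 260.2] z 221.7 yaw [-1.7992e+02 -1.0000e-02  1.1425e+02] F [-0.5 -1.3  0.6] gap 85.5
turn about tool z: 54.45
before turn tool x,y cm: -0.72 14.1
after turn tool x,y cm: 11.06 8.78
t 10.45 gauge [ -8.6 260.2] z 221.7 yaw [-1.7992e+02 -1.0000e-02  1.1425e+02] F [-0.5 -1.3  0.6] gap 85.5
turn about tool z: 19.37
before turn tool x,y cm: -9.2 -2.51
after turn tool x,y cm: -9.51 0.68
t 10.45 gauge [ -8.6 260.2] z 221.7 yaw [-1.7992e+02 -1.0000e-02  1.1425e+02] F [-0.5 -1.3  0.6] gap 85.5
turn about tool z: -41.57
before turn tool x,y cm: -12.25 31.56
after turn tool x,y cm: -30.1 15.48
t 10.45 gauge [ -8.6 260.2] z 221.7 yaw [-1.7992e+02 -1.0000e-02  1.1425e+02] F [-0.5 -1.3  0.6] gap 85.5
turn about tool z: 73.36
before turn tool x,y cm: -29.53 24.55
after turn tool x,y cm: 15.07 35.32
```

View pics/w3.png

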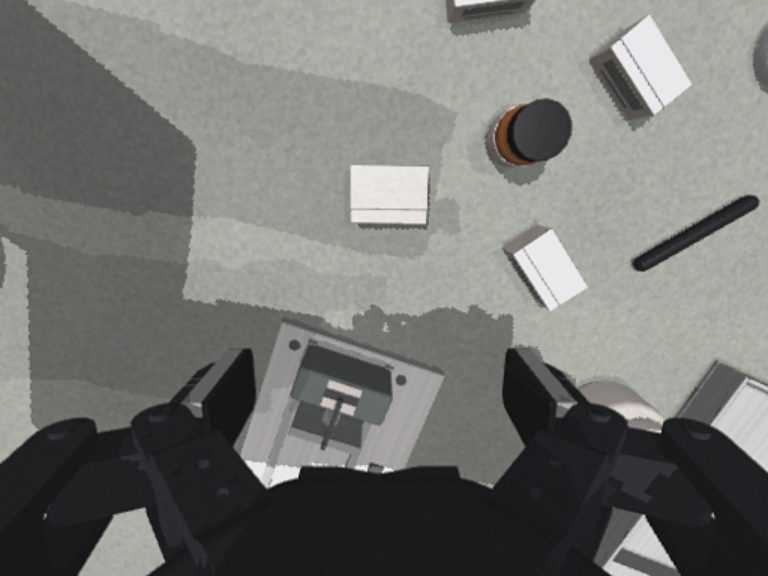

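{"method": "play_rows", "body": {
  "steps": [
    [2.65, 0.43, 3, 0, 0, 0],
    [2.65, 0.42, 4, 0, 0, 0],
    [0, 0, 4.5, 0, 0, 0],
    [0, 0, 4.5, 0, 0, 0],
    [0, 0, 3.5, 0, 0, 0],
    [0, 0, 2.2, 0, 0, 0],
    [0, 0, 0, 0, 0, 0]
  ]
}}

```text
time_s: 11.32
ee_pos: [0.4558, 0.1601, 0.004]
tcp_rot: [-179.8, -0.0, 114.0]
contact_force: [-0.4, -1.6, 0.2]
finger_gap: 0.0857
```

{"method": "play_rows", "body": {
  "steps": [
    [0, 0, 0, 0, 0, 0],
    [0, 0, 0, 0, 0, 0],
    [0, 0, 0, 0, 0, 0],
    [0, 0, 0, 0, 0, 0]
  ],
  "jaw": -1
}}

```text
time_s: 11.82
ee_pos: [0.4578, 0.1615, 0.0068]
tcp_rot: [179.9, 0.0, 114.1]
contact_force: [-1.3, -2.7, 6.7]
finger_gap: 0.0591
```

```bash
python3 - <<'E'
from h import *
go(456.1,162.7,114.6)
go(*gw(0,74),94.7)
E
```

```text
t 11.82 gauge [-16.8 311.8] z 6.8 yaw [1.799e+02 4.000e-02 1.141e+02] F [-1.3 -2.7  6.7] gap 59.1
turn about tool z: -0.5
before turn tool x,y cm: 0.18 -0.11
after turn tool x,y cm: 0.19 -0.11
t 11.82 gauge [-16.8 311.8] z 6.8 yaw [1.799e+02 4.000e-02 1.141e+02] F [-1.3 -2.7  6.7] gap 59.1
turn about tool z: 19.4
before turn tool x,y cm: -22.99 -6.32
after turn tool x,y cm: -23.78 1.68
```

{"method": "play_rows", "body": {
  "steps": [
    [0, 0, -2, 0, 0, 0],
    [0, 0, -4, 0, 0, 0],
    [0, 0, -4, 0, 0, 0],
    [0, 0, -2, 0, 0, 9.7],
    [0, 0, 0, 0, 0, 9.7],
    [-4, 0.28, 0, 0, 0, 0],
    [-4, 0.28, 0, 0, 0, 0],
    [-4, 0.28, 0, 0, 0, 0]
  ]
}}

```text
time_s: 12.82
ee_pos: [0.4757, 0.0414, 0.1265]
tcp_rot: [179.9, 0.0, 94.7]
contact_force: [0.4, -1.0, -1.3]
finger_gap: 0.0588
```

{"method": "play_rows", "body": {
  "steps": [
    [-4, 0.28, 0, 0, 0, 0],
    [-4, 0.28, 0, 0, 0, 0],
    [-4, 0.28, 0, 0, 0, 0],
    [0, 0, 0, 0, 0, 0]
  ]
}}

```text
time_s: 13.32
ee_pos: [0.494, -0.0785, 0.1264]
tcp_rot: [179.9, 0.0, 94.5]
contact_force: [0.3, 0.8, -0.2]
finger_gap: 0.059
```

```bash
cat >> h.py <<'E'
def held(z0=0.03):
    "held carton top from side/scene depth near tcp"
    o=robot.observe(); t=o["ee_pos"]
    for n in ("scene","side"):
        s=snap(n); W=s["W"]; img=s["img"].astype(int)
        d=np.linalg.norm(W[...,:2]-t[:2],axis=-1)
        m=(d<.05)&(img.min(-1)>105)&(W[...,2]>t[2]-.02)&(W[...,2]<t[2]+.045)
        p=W[m]
        if len(p)<10: print(n,"few",len(p)); continue
        top=np.percentile(p[:,2],95); g=togauge(p); print(n,len(p),"z",p[:,2].min().round(4),top.round(4),"gauge x",np.percentile(g[:,0],[1,99]).round(1),"y",np.percentile(g[:,1],[1,99]).round(1))
E
python3 - <<'E'
from h import *
go(*gw(0,74),94.7); held()
s=snap("wrist","w4",1.5)
s=snap("side","s4",1.5)
E
```

```text
t 13.32 gauge [-0.4 69.6] z 126.4 yaw [1.7992e+02 4.0000e-02 9.4540e+01] F [ 0.3  0.8 -0.2] gap 59.0
turn about tool z: -0.16
before turn tool x,y cm: 0.44 0.04
after turn tool x,y cm: 0.44 0.04
scene 107 z 0.1205 0.1548 gauge x [-28.3  28.3] y [75.5 93.4]
side 298 z 0.118 0.1556 gauge x [-27.8  34.7] y [48.5 93.5]
```

View pics/w4.png

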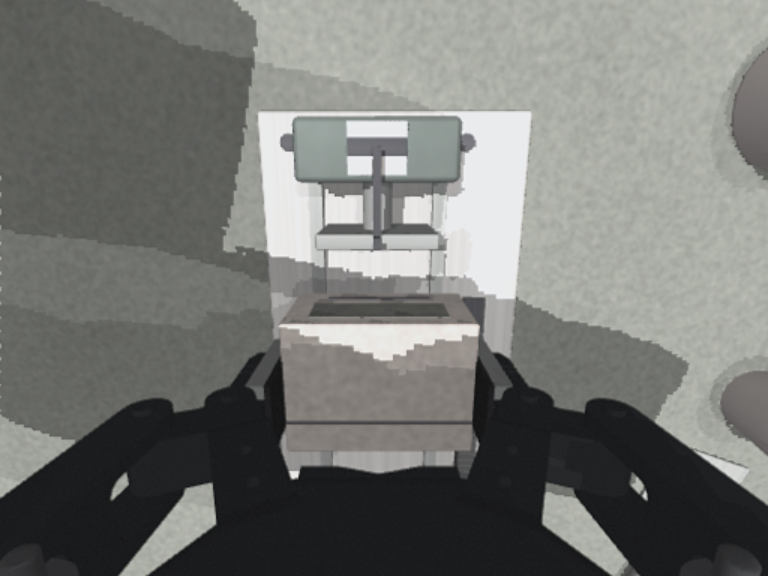

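View pics/s4.png

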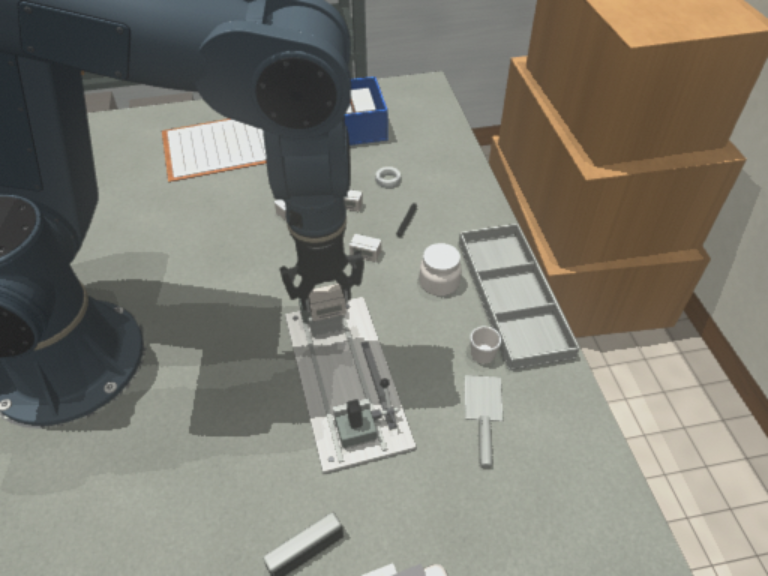

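{"method": "play_rows", "body": {
  "steps": [
    [0.3, 0.04, 3, 0, 0, 0],
    [0, 0, 3, 0, 0, 0],
    [0, 0, 2.5, 0, 0, 0],
    [0, 0, 1.2, 0, 0, 0],
    [0, 0, 0.6, 0, 0, 0],
    [0, 0, 0.3, 0, 0, 0],
    [0, 0, 0, 0, 0, 0]
  ]
}}

```text
time_s: 14.4
ee_pos: [0.494, -0.0732, 0.02]
tcp_rot: [180.0, 0.0, 94.7]
contact_force: [1.0, -0.3, -0.6]
finger_gap: 0.059
```

```bash
python3 - <<'E'
from h import *
me()
E
```

```text
t 14.4 gauge [ 0.1 74.9] z 20.0 yaw [1.7996e+02 1.0000e-02 9.4730e+01] F [ 1.  -0.3 -0.6] gap 59.0
```

{"method": "play_rows", "body": {
  "steps": [
    [-0.1, 0, 0.1, 0, 0, 0],
    [0, 0, 0.1, 0, 0, 0],
    [0, 0, 0, 0, 0, 0]
  ]
}}

```text
time_s: 14.78
ee_pos: [0.4942, -0.0745, 0.0188]
tcp_rot: [179.9, 0.0, 94.7]
contact_force: [-6.7, 1.3, 21.1]
finger_gap: 0.0587
```

{"method": "play_rows", "body": {
  "steps": [
    [0, 0, -0.07, 0, 0, 0],
    [0, 0, 0, 0, 0, 0]
  ]
}}

```text
time_s: 15.02
ee_pos: [0.4941, -0.0744, 0.0188]
tcp_rot: [179.9, 0.0, 94.7]
contact_force: [-3.1, 0.0, 9.7]
finger_gap: 0.0592
```

{"method": "play_rows", "body": {
  "steps": [
    [0, 0, 0, 0, 0, 0],
    [0, 0, 0, 0, 0, 0],
    [0, 0, -2, 0, 0, 0],
    [0, 0, -5, 0, 0, 0],
    [0, 0, -5, 0, 0, 0],
    [0, 0, -5, 0, 0, 0],
    [0, 0, -3, 0, 0, 0],
    [0, 0, 0, 0, 0, 0]
  ],
  "jaw": 1
}}

```text
time_s: 16.02
ee_pos: [0.4949, -0.0744, 0.2203]
tcp_rot: [179.8, 0.0, 94.7]
contact_force: [0.2, 1.3, -0.2]
finger_gap: 0.0858
```

```bash
cat >> h.py <<'E'
def placed(s):
    W=s["W"]; g=togauge(W); m=((W[...,2]>.039)&(W[...,2]<.052)&(abs(g[...,0])<45)&(abs(g[...,1])<125)&(s["img"].min(-1)>60)).astype(np.uint8)
    n,l,st,c=cv2.connectedComponentsWithStats(m)
    for i in range(1,n):
        if st[i,4]<80: continue
        q=g[l==i]; r=cv2.minAreaRect(q.astype(np.float32)); print("placed",st[i,4],"c",np.round(r[0],1),np.round(r[1],1),round(r[2],1),"z",np.median(W[l==i][:,2]).round(4),"y",np.percentile(q[:,1],[1,99]).round(1))
E
python3 - <<'E'
from h import *
for n in ("side","scene"):
    print(n); placed(snap(n))
s=snap("scene"); cartons(s)
go(602,160.5,60)
E
```

```text
side
placed 360 c [-0.1 78.9] [61.9 56.8] 0.1 z 0.0456 y [ 51.1 104.3]
placed 96 c [  29.2 -112.1] [28.1 30.7] 83.9 z 0.0481 y [-124.4  -98. ]
placed 82 c [ -20.4 -110.1] [27.2 21.4] 87.8 z 0.0485 y [-124.   -97.5]
scene
placed 96 c [   2.5 -105.7] [35.7 63.6] 89.7 z 0.0468 y [-122.8  -88. ]
placed 314 c [ 0.9 87.7] [61.6 71.8] 0.8 z 0.045 y [ 52.8 121.6]
[72.  6.] 196 [  612.7 -1147.3] [ 87.6 181.9] 54.2 [90. 84. 83.] [0.0237 0.0315 0.0408]
[40. 28.] 53 [  751.2 -1085.1] [38.6 36. ] 86.8 [53. 56. 56.] [0.024  0.032  0.0407]
[144.  79.] 210 [ 591.8 -629.3] [ 55.  223.7] 25.5 [104.  98.  99.] [0.023  0.0324 0.041 ]
[194.  63.] 34 [ 407.2 -565.2] [37.4  6. ] 6.8 [120. 115. 116.] [0.0241 0.0334 0.0403]
[214.  87.] 127 [ 403.4 -435.7] [116.9  27. ] 21.5 [90. 91. 92.] [0.0237 0.0375 0.0417]
[379. 120.] 212 [97.3 -0.9] [ 33.2 129.2] 1.8 [31. 37. 44.] [0.0231 0.032  0.0414]
[414. 128.] 193 [35.6 82.5] [ 25.8 109. ] 48.7 [30. 36. 43.] [0.0228 0.032  0.0409]
[224. 136.] 87 [ 510.6 -244.6] [62.9 20.7] 6.0 [76. 77. 78.] [0.0236 0.0331 0.041 ]
[261. 177.] 83 [517.1 -53.9] [25.1 68.8] 32.8 [85. 8
[... 473 characters left out ...]
.] 107 [749.7  72.9] [32.8 80.7] 61.5 [116. 109. 110.] [0.0231 0.0326 0.041 ]
[329. 263.] 90 [541.1 247.1] [23.1 44.1] 21.4 [92. 73. 61.] [0.0235 0.0329 0.0415]
[376. 269.] 422 [460.7 329.7] [63.2 40.8] 31.6 [200. 199. 206.] [0.0272 0.0329 0.0357]
[335. 299.] 388 [590.7 322.4] [32.8 61.2] 64.7 [196. 195. 202.] [0.0267 0.0327 0.0357]
[423. 371.] 33 [552.9 549. ] [77.5  0.6] 0.1 [11. 30. 61.] [0.022  0.033  0.0354]
[447. 373.] 86 [515.  584.4] [ 3.6 49.2] 0.3 [34. 53. 89.] [0.0233 0.035  0.0417]
t 16.18 gauge [-0.7 74. ] z 217.2 yaw [-1.7992e+02 -2.0000e-02  9.4730e+01] F [ 0.1  0.1 -0.1] gap 85.3
turn about tool z: 34.73
before turn tool x,y cm: 22.49 12.76
after turn tool x,y cm: 25.76 -2.32
```

{"method": "play_rows", "body": {
  "steps": [
    [4.5, 2.55, 0, 0, 0, 0],
    [4.5, 2.55, 0, 0, 0, 0],
    [4.5, 2.55, 0, 0, 0, 0],
    [4.5, 2.55, 0, 0, 0, 0],
    [4.5, 2.55, 0, 0, 0, 8.7],
    [0, 0, 4, 0, 0, 8.7],
    [0, 0, 4, 0, 0, 8.7],
    [0, 0, 4, 0, 0, 8.7]
  ]
}}

```text
time_s: 17.18
ee_pos: [0.6014, 0.1605, 0.0955]
tcp_rot: [-179.9, 0.1, 59.7]
contact_force: [-0.5, -0.3, -0.1]
finger_gap: 0.0854
```

{"method": "play_rows", "body": {
  "steps": [
    [0, 0, 0, 0, 0, 0]
  ]
}}

```text
time_s: 17.3
ee_pos: [0.5996, 0.1598, 0.0946]
tcp_rot: [-179.7, 0.3, 60.0]
contact_force: [0.1, -0.1, 1.0]
finger_gap: 0.0853
```

```bash
python3 - <<'E'
from h import *
s=snap("wrist"); wcart(s)
go(602,161.5,60)
E
```

```text
px [116.  16.] 3158 c 587.7 316.7 size 60.9 20.1 long -27.6 ztop 0.0335
px [135. 149.] 692 c 543.5 240.4 size 43.9 19.0 long 73.3 ztop 0.0353
px [254. 199.] 3568 c 602.3 162.3 size 60.0 36.3 long -29.9 ztop 0.0335
px [439. 214.] 1378 c 724.2 75.4 size 80.4 31.3 long 28.0 ztop 0.0346
t 17.35 gauge [125.9 298.8] z 97.1 yaw [-1.7986e+02  1.4000e-01  6.0120e+01] F [-0.5 -0.2  0.6] gap 85.3
turn about tool z: 0.12
before turn tool x,y cm: 0.16 0.01
after turn tool x,y cm: 0.16 0.01
```

{"method": "play_rows", "body": {
  "steps": [
    [0.25, 0, 2, 0, 0, 0],
    [0, 0, 3, 0, 0, 0],
    [0, 0, 2.8, 0, 0, 0],
    [0, 0, 1.3, 0, 0, 0],
    [0, 0, 0, 0, 0, 0]
  ]
}}

```text
time_s: 17.98
ee_pos: [0.6038, 0.1627, 0.0078]
tcp_rot: [180.0, -0.0, 60.0]
contact_force: [-0.1, 0.4, 1.0]
finger_gap: 0.0857
```

{"method": "play_rows", "body": {
  "steps": [
    [0, 0, 0, 0, 0, 0],
    [0, 0, 0, 0, 0, 0],
    [0, 0, 0, 0, 0, 0],
    [0, 0, 0, 0, 0, 0]
  ],
  "jaw": -1
}}

```text
time_s: 18.48
ee_pos: [0.6045, 0.163, 0.0089]
tcp_rot: [179.9, -0.1, 59.9]
contact_force: [-2.4, -0.3, 9.1]
finger_gap: 0.0586
```

```bash
python3 - <<'E'
from h import *
go(602.3,162.3,60.1)
go(*gw(0,29),94.7)
E
```

```text
t 18.48 gauge [129.5 301.3] z 8.9 yaw [ 1.7991e+02 -1.0000e-01  5.9950e+01] F [-2.4 -0.3  9.1] gap 58.6
turn about tool z: -0.15
before turn tool x,y cm: -0.17 -0.15
after turn tool x,y cm: -0.17 -0.15
t 18.48 gauge [129.5 301.3] z 8.9 yaw [ 1.7991e+02 -1.0000e-01  5.9950e+01] F [-2.4 -0.3  9.1] gap 58.6
turn about tool z: -34.75
before turn tool x,y cm: -29.75 4.88
after turn tool x,y cm: -27.23 -12.95
```

{"method": "play_rows", "body": {
  "steps": [
    [0, 0, -2, 0, 0, 0],
    [0, 0, -4, 0, 0, 0],
    [0, 0, -4, 0, 0, -8.7],
    [0, 0, -2, 0, 0, -8.7],
    [0, 0, 0, 0, 0, -8.7],
    [0, 0, 0, 0, 0, -8.7],
    [-4.5, -2.15, 0, 0, 0, 0],
    [-4.5, -2.15, 0, 0, 0, 0]
  ]
}}

```text
time_s: 19.48
ee_pos: [0.5678, 0.0687, 0.1278]
tcp_rot: [179.9, 0.0, 94.8]
contact_force: [-0.4, -1.1, -0.9]
finger_gap: 0.0589
```

{"method": "play_rows", "body": {
  "steps": [
    [-4.5, -2.15, 0, 0, 0, 0],
    [-4.5, -2.15, 0, 0, 0, 0],
    [-4.5, -2.15, 0, 0, 0, 0],
    [-4.5, -2.15, 0, 0, 0, 0],
    [0, 0, 0, 0, 0, 0]
  ]
}}

```text
time_s: 20.1
ee_pos: [0.4964, -0.1197, 0.1281]
tcp_rot: [179.9, 0.0, 94.5]
contact_force: [0.5, 1.0, -0.7]
finger_gap: 0.0587
```

```bash
python3 - <<'E'
from h import *
go(*gw(0,30.7),94.7);held()
s=snap("wrist","w5",1.5); placed(s)
E
```

```text
t 20.1 gauge [-1.4 28.4] z 128.1 yaw [1.7995e+02 5.0000e-02 9.4530e+01] F [ 0.5  1.  -0.7] gap 58.7
turn about tool z: -0.17
before turn tool x,y cm: 0.23 0.14
after turn tool x,y cm: 0.23 0.14
scene 21 z 0.1205 0.1542 gauge x [-1.  29.6] y [32.2 41.7]
side 312 z 0.1182 0.1553 gauge x [-29.1  35.2] y [ 6.4 43.6]
placed 132 c [ -6.  118.2] [13.4  4.9] 89.5 z 0.0436 y [111.5 124.8]
placed 133 c [  4.1 118.2] [ 4.8 13.5] 0.1 z 0.0436 y [111.5 124.8]
placed 4091 c [ 1.8 76.8] [44.1 60.4] 89.9 z 0.0455 y [55.8 98.8]
```

View pics/w5.png

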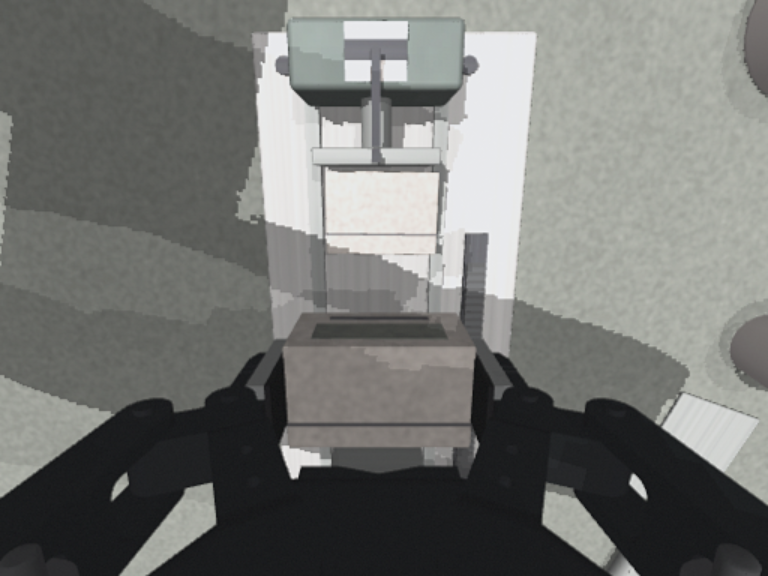

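{"method": "play_rows", "body": {
  "steps": [
    [0.5, 0.1, 3, 0, 0, 0],
    [0, 0, 3, 0, 0, 0],
    [0, 0, 2.5, 0, 0, 0],
    [0, 0, 1.2, 0, 0, 0],
    [0, 0, 0.6, 0, 0, 0],
    [0, 0, 0.2, 0, 0, 0],
    [0, 0, 0.1, 0, 0, 0],
    [0, 0, 0, 0, 0, 0]
  ]
}}

```text
time_s: 21.25
ee_pos: [0.4981, -0.112, 0.0216]
tcp_rot: [180.0, 0.0, 94.7]
contact_force: [0.3, -0.4, -1.3]
finger_gap: 0.059
```

```bash
python3 - <<'E'
from h import *
me()
E
```

```text
t 21.25 gauge [ 1.  35.9] z 21.6 yaw [1.7996e+02 1.0000e-02 9.4730e+01] F [ 0.3 -0.4 -1.3] gap 59.0
```

{"method": "play_rows", "body": {
  "steps": [
    [-0.15, -0.1, 0.1, 0, 0, 0],
    [0, 0, 0.1, 0, 0, 0],
    [0, 0, 0, 0, 0, 0]
  ]
}}

```text
time_s: 21.62
ee_pos: [0.4976, -0.1131, 0.0209]
tcp_rot: [179.9, -0.0, 94.7]
contact_force: [-7.8, 8.6, 29.4]
finger_gap: 0.0591
```

{"method": "play_rows", "body": {
  "steps": [
    [0, 0, -0.1, 0, 0, 0],
    [0, 0, 0, 0, 0, 0]
  ]
}}

```text
time_s: 21.88
ee_pos: [0.4973, -0.1136, 0.0209]
tcp_rot: [179.9, 0.0, 94.7]
contact_force: [-3.4, 2.3, 11.9]
finger_gap: 0.0585
```

{"method": "play_rows", "body": {
  "steps": [
    [0, 0, 0, 0, 0, 0],
    [0, 0, 0, 0, 0, 0],
    [0, 0, -2, 0, 0, 0],
    [0, 0, -5, 0, 0, 0],
    [0, 0, -5, 0, 0, 0],
    [0, 0, -5, 0, 0, 0],
    [0, 0, -3, 0, 0, 0],
    [0, 0, 0, 0, 0, 0]
  ],
  "jaw": 1
}}

```text
time_s: 22.88
ee_pos: [0.4981, -0.1139, 0.2222]
tcp_rot: [179.8, 0.1, 94.7]
contact_force: [0.2, 0.5, -0.5]
finger_gap: 0.0857
```

```bash
python3 - <<'E'
from h import *
for n in ("side","scene"):
    s=snap(n);print(n); placed(s); 
cartons(s)
go(591,323,65)
E
```

```text
side
placed 624 c [ 1.9 58.1] [63.4 94.4] 1.4 z 0.0456 y [ 11.8 103.6]
placed 88 c [  28.3 -112.6] [27.7 30.1] 74.4 z 0.0474 y [-124.6  -97.2]
placed 86 c [ -20.5 -108.6] [32.6 21.9] 88.1 z 0.0492 y [-124.7  -95.9]
scene
placed 549 c [ 2.4 68.2] [113.   62.1] 89.0 z 0.0448 y [ 14.2 121.9]
[71.  6.] 192 [  617.4 -1152.2] [ 92.8 186. ] 51.4 [90. 84. 83.] [0.0232 0.0309 0.041 ]
[41. 28.] 56 [  756.4 -1077. ] [24.2 43.4] 57.5 [52. 56. 56.] [0.0238 0.0324 0.0403]
[144.  79.] 211 [ 593.2 -630.1] [ 58.7 220.3] 26.0 [103.  98.  98.] [0.0233 0.0317 0.0409]
[194.  64.] 36 [ 408.2 -565.1] [36.9 10.2] 0.4 [121. 116. 117.] [0.0232 0.0336 0.0402]
[215.  88.] 107 [ 401.4 -427.8] [116.7  26. ] 12.3 [77. 77. 78.] [0.0257 0.0352 0.0416]
[377. 118.] 186 [90.7 -9.7] [ 25.9 113.8] 10.9 [29. 34. 41.] [0.0233 0.0323 0.0409]
[412. 129.] 207 [49.9 83.8] [ 33.3 132.2] 60.9 [31. 37. 44.] [0.023  0.0321 0.041 ]
[221. 135.] 110 [ 522.1 -247.9] [40.6 78.4] 51.4 [65. 65. 66.] [0.0229 0.0341 0.0415]
[257. 172.] 145 [511.9 -78.7] [92.9 66.6] 71.7 [97. 93. 93.] [0.0233 0.0339 0.0413]
[281. 189.] 102 [490.7  12.7] [27
[... 325 characters left out ...]
 110 [749.3  76.4] [27.6 78.3] 65.9 [115. 109. 110.] [0.0231 0.0329 0.0416]
[329. 263.] 89 [541.2 247.3] [23.3 43.8] 21.1 [91. 70. 57.] [0.0235 0.0346 0.0414]
[376. 269.] 421 [459.5 329.1] [61.2 40.8] 31.6 [199. 198. 206.] [0.026  0.0327 0.0358]
[335. 299.] 390 [591.  322.2] [33.  61.1] 65.1 [196. 195. 202.] [0.0263 0.0327 0.0356]
[423. 371.] 36 [553.4 549.2] [ 1.  79.8] 89.9 [ 9. 29. 60.] [0.0225 0.0324 0.0398]
[447. 372.] 85 [515.6 584.5] [48.9  3.4] 89.4 [32. 52. 88.] [0.0242 0.0341 0.0412]
t 22.98 gauge [-0.5 34.5] z 219.7 yaw [-1.7998e+02 -1.0000e-02  9.4720e+01] F [-0.   0.3 -0.6] gap 85.6
turn about tool z: 29.72
before turn tool x,y cm: 42.73 12.98
after turn tool x,y cm: 43.55 -9.92
```

{"method": "play_rows", "body": {
  "steps": [
    [5.3, 1.62, 0, 0, 0, 0],
    [5.3, 1.62, 0, 0, 0, 0],
    [5.3, 1.62, 0, 0, 0, 0],
    [5.3, 1.62, 0, 0, 0, 0],
    [5.3, 1.62, 0, 0, 0, 0],
    [5.3, 1.62, 0, 0, 0, 0],
    [5.3, 1.62, 0, 0, 0, 0],
    [5.3, 1.62, 0, 0, 0, 9.9]
  ]
}}

```text
time_s: 23.98
ee_pos: [0.5909, 0.3213, 0.2186]
tcp_rot: [-179.9, 0.1, 84.7]
contact_force: [0.2, 0.2, 0.7]
finger_gap: 0.0853
```

{"method": "play_rows", "body": {
  "steps": [
    [0, 0, 4, 0, 0, 9.9],
    [0, 0, 4, 0, 0, 9.9],
    [0, 0, 3.7, 0, 0, 0],
    [0, 0, 0, 0, 0, 0],
    [0, 0, 0, 0, 0, 0]
  ]
}}

```text
time_s: 24.6
ee_pos: [0.5914, 0.3198, 0.1042]
tcp_rot: [180.0, -0.0, 65.0]
contact_force: [0.5, -0.4, -0.1]
finger_gap: 0.0851
```

```bash
python3 - <<'E'
from h import *
s=snap("wrist","w6",1.5); r=wcart(s)
go(591,323.5,65)
r=min(r,key=lambda c:abs(c[0]-591)+abs(c[1]-323)); go(r[0],r[1],r[2]+90)
E
```

```text
px [249. 196.] 2963 c 590.8 323.8 size 60.1 32.3 long -24.9 ztop 0.0335
px [106. 245.] 2544 c 459.5 331.1 size 61.1 40.0 long 31.2 ztop 0.0334
px [228. 287.] 626 c 536.3 254.3 size 44.5 22.9 long -30.4 ztop 0.0355
t 24.65 gauge [129.8 458.8] z 104.7 yaw [ 1.7994e+02 -8.0000e-02  6.5040e+01] F [-0.3  0.2  0. ] gap 85.1
turn about tool z: 0.04
before turn tool x,y cm: 0.28 -0.22
after turn tool x,y cm: 0.28 -0.22
t 24.65 gauge [129.8 458.8] z 104.7 yaw [ 1.7994e+02 -8.0000e-02  6.5040e+01] F [-0.3  0.2  0. ] gap 85.1
turn about tool z: -0.06
before turn tool x,y cm: 0.3 -0.25
after turn tool x,y cm: 0.3 -0.25
```

{"method": "play_rows", "body": {
  "steps": [
    [0.3, -0.2, 2, 0, 0, 0],
    [0, 0, 3, 0, 0, 0],
    [0, 0, 3.2, 0, 0, 0],
    [0, 0, 1.6, 0, 0, 0],
    [0, 0, 0, 0, 0, 0]
  ]
}}

```text
time_s: 25.28
ee_pos: [0.5906, 0.3232, 0.0053]
tcp_rot: [-180.0, 0.0, 65.0]
contact_force: [-0.6, 0.6, 0.6]
finger_gap: 0.0851
```

{"method": "play_rows", "body": {
  "steps": [
    [0, 0, 0, 0, 0, 0],
    [0, 0, 0, 0, 0, 0],
    [0, 0, 0, 0, 0, 0],
    [0, 0, 0, 0, 0, 0]
  ],
  "jaw": -1
}}

```text
time_s: 25.78
ee_pos: [0.5916, 0.3238, 0.0071]
tcp_rot: [179.9, -0.1, 65.0]
contact_force: [-0.6, -0.2, 7.9]
finger_gap: 0.059
```

```bash
python3 - <<'E'
from h import *
go(590.8,323.8,65)
go(*gw(0,-7),94.7)
E
```

```text
t 25.77 gauge [129.9 462.6] z 7.1 yaw [ 1.7991e+02 -1.3000e-01  6.5030e+01] F [-0.6 -0.2  7.9] gap 59.0
turn about tool z: 0.03
before turn tool x,y cm: -0.04 -0.07
after turn tool x,y cm: -0.04 -0.07
t 25.77 gauge [129.9 462.6] z 7.1 yaw [ 1.7991e+02 -1.3000e-01  6.5030e+01] F [-0.6 -0.2  7.9] gap 59.0
turn about tool z: -29.67
before turn tool x,y cm: -47.23 11.96
after turn tool x,y cm: -46.96 -12.99
```

{"method": "play_rows", "body": {
  "steps": [
    [0, 0, -2, 0, 0, 0],
    [0, 0, -4, 0, 0, 0],
    [0, 0, -4, 0, 0, -9.9],
    [0, 0, -3, 0, 0, -9.9],
    [0, 0, 0, 0, 0, -9.9],
    [-5.2, -1.44, 0, 0, 0, 0],
    [-5.2, -1.44, 0, 0, 0, 0],
    [-5.2, -1.44, 0, 0, 0, 0]
  ]
}}

```text
time_s: 26.78
ee_pos: [0.5603, 0.1629, 0.1362]
tcp_rot: [179.9, -0.0, 94.8]
contact_force: [1.2, 0.5, -1.2]
finger_gap: 0.0589
```

{"method": "play_rows", "body": {
  "steps": [
    [-5.2, -1.44, 0, 0, 0, 0],
    [-5.2, -1.44, 0, 0, 0, 0],
    [-5.2, -1.44, 0, 0, 0, 0],
    [-5.2, -1.44, 0, 0, 0, 0],
    [-5.2, -1.44, 0, 0, 0, 0],
    [-5.2, -1.44, 0, 0, 0, 0],
    [0, 0, 0, 0, 0, 0],
    [0, 0, 0, 0, 0, 0]
  ]
}}

```text
time_s: 27.78
ee_pos: [0.5003, -0.1538, 0.1359]
tcp_rot: [179.9, 0.0, 94.7]
contact_force: [0.6, 0.6, -1.6]
finger_gap: 0.059
```

```bash
python3 - <<'E'
from h import *
go(*gw(0,-7),94.7);held()
s=snap("wrist","w7",1.5); placed(s)
E
```

```text
t 27.77 gauge [-0.3 -5.9] z 135.9 yaw [1.7994e+02 1.0000e-02 9.4690e+01] F [ 0.6  0.6 -1.6] gap 59.0
turn about tool z: -0.01
before turn tool x,y cm: -0.11 0.03
after turn tool x,y cm: -0.11 0.03
scene 14 z 0.1587 0.1637 gauge x [-25.2  23.2] y [-22.9   5.7]
side 313 z 0.1272 0.1645 gauge x [-28.5  43.2] y [-24.4   8.9]
placed 107 c [ -6.2 119.4] [11.   4.8] 89.7 z 0.0437 y [114.  124.7]
placed 123 c [  4.2 119.4] [ 5.5 11.1] 0.3 z 0.0436 y [113.9 124.8]
placed 236 c [ -0.8 101.9] [ 0.6 61.2] 90.0 z 0.0455 y [101.7 102.2]
placed 4341 c [ 2. 77.] [44.3 60.2] 89.3 z 0.0455 y [55.3 98.4]
placed 3096 c [ 0.5 32.2] [60.2 36.2] 0.2 z 0.0455 y [14.4 50.2]
placed 353 c [  25.9 -114.8] [38.1 17.8] 0.7 z 0.048 y [-123.1 -106.1]
placed 242 c [ -20.3 -113.1] [18.6 20.3] 78.2 z 0.0484 y [-122.8 -106.8]
```

View pics/w7.png

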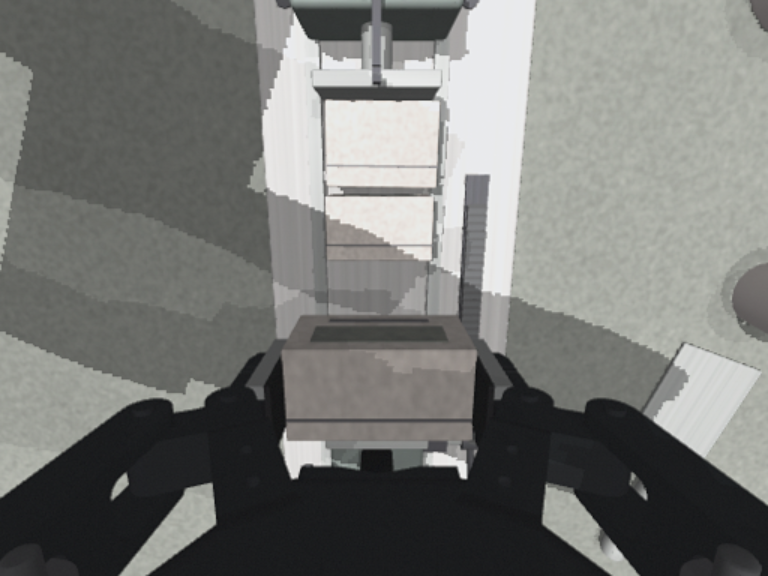

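{"method": "play_rows", "body": {
  "steps": [
    [0, 0, 3, 0, 0, 0],
    [0, 0, 3, 0, 0, 0],
    [0, 0, 3, 0, 0, 0],
    [0, 0, 1.5, 0, 0, 0],
    [0, 0, 0.6, 0, 0, 0],
    [-0.1, 0, 0.3, 0, 0, 0],
    [0, 0, 0.1, 0, 0, 0],
    [0, 0, 0, 0, 0, 0]
  ]
}}

```text
time_s: 28.92
ee_pos: [0.5004, -0.155, 0.0207]
tcp_rot: [180.0, 0.0, 94.7]
contact_force: [-1.1, -0.7, -0.5]
finger_gap: 0.0587
```

```bash
python3 - <<'E'
from h import *
me()
E
```

```text
t 28.93 gauge [-0.2 -7.1] z 20.7 yaw [1.7996e+02 2.0000e-02 9.4720e+01] F [-1.1 -0.7 -0.5] gap 58.7
```

{"method": "play_rows", "body": {
  "steps": [
    [0, 0, 0.1, 0, 0, 0],
    [0, 0, 0.1, 0, 0, 0],
    [0, 0, 0.05, 0, 0, 0],
    [0, 0, 0, 0, 0, 0]
  ]
}}

```text
time_s: 29.42
ee_pos: [0.5004, -0.155, 0.0191]
tcp_rot: [179.9, 0.0, 94.7]
contact_force: [-8.7, 3.1, 24.5]
finger_gap: 0.0589
```

{"method": "play_rows", "body": {
  "steps": [
    [0, 0, -0.1, 0, 0, 0],
    [0, 0, 0, 0, 0, 0]
  ]
}}

```text
time_s: 29.68
ee_pos: [0.5003, -0.1549, 0.0191]
tcp_rot: [180.0, 0.0, 94.7]
contact_force: [-3.9, 0.2, 8.5]
finger_gap: 0.0591
```

{"method": "play_rows", "body": {
  "steps": [
    [0, 0, 0, 0, 0, 0],
    [0, 0, 0, 0, 0, 0],
    [0, 0, -2, 0, 0, 0],
    [0, 0, -5, 0, 0, 0],
    [0, 0, -5, 0, 0, 0],
    [0, 0, -5, 0, 0, 0],
    [0, 0, -3, 0, 0, 0],
    [0, 0, 0, 0, 0, 0]
  ],
  "jaw": 1
}}

```text
time_s: 30.68
ee_pos: [0.5012, -0.1552, 0.2208]
tcp_rot: [179.8, 0.1, 94.7]
contact_force: [0.3, -0.2, -1.0]
finger_gap: 0.0854
```

```bash
python3 - <<'E'
from h import *
for n in ("side","scene"):
    s=snap(n);print(n); placed(s); 
wcart(s)
go(460,330,121.3)
E
```

```text
side
placed 883 c [-0.2 40.5] [132.8  63.8] 89.1 z 0.0456 y [-24.7 103. ]
placed 95 c [  27.8 -110.6] [34.1 25.7] 6.4 z 0.0477 y [-124.5  -98.6]
placed 89 c [ -20.5 -108.6] [32.6 21.6] 88.9 z 0.0482 y [-124.7  -96.4]
scene
placed 743 c [ 1.6 49. ] [152.   61.4] 88.5 z 0.0451 y [-22.9 120. ]
px [376. 269.] 398 c 459.9 329.3 size 62.0 40.2 long 30.9 ztop 0.0329
t 30.77 gauge [-0.6 -6.9] z 218.2 yaw [-1.7998e+02 -1.0000e-02  9.4730e+01] F [0.1 0.  0.2] gap 85.2
turn about tool z: -26.57
before turn tool x,y cm: 48.64 0.0
after turn tool x,y cm: 43.5 21.77
```

{"method": "play_rows", "body": {
  "steps": [
    [5.6, 0, 0, 0, 0, 0],
    [5.6, 0, 0, 0, 0, 0],
    [5.6, 0, 0, 0, 0, 0],
    [5.6, 0, 0, 0, 0, 0],
    [5.6, 0, 0, 0, 0, 0],
    [5.6, 0, 0, 0, 0, 0],
    [5.6, 0, 0, 0, 0, 0],
    [5.6, 0, 0, 0, 0, 0]
  ]
}}

```text
time_s: 31.78
ee_pos: [0.4622, 0.2932, 0.2173]
tcp_rot: [-179.9, 0.1, 94.7]
contact_force: [1.3, -1.1, 0.5]
finger_gap: 0.0854
```

{"method": "play_rows", "body": {
  "steps": [
    [3.8, 0, 0, 0, 0, -8.8],
    [0, 0, 4, 0, 0, -8.8],
    [0, 0, 4, 0, 0, -8.8],
    [0, 0, 3.7, 0, 0, 0],
    [0, 0, 0, 0, 0, 0],
    [0, 0, 0, 0, 0, 0]
  ]
}}

```text
time_s: 32.52
ee_pos: [0.4603, 0.3297, 0.1026]
tcp_rot: [180.0, -0.0, 121.1]
contact_force: [0.0, 0.2, -0.0]
finger_gap: 0.0852
```

```bash
python3 - <<'E'
from h import *
s=snap("wrist","w8",1.5); r=wcart(s)
r=min(r,key=lambda c:abs(c[0]-460)+abs(c[1]-330)); go(r[0],r[1],r[2]+90)
E
```

```text
px [251. 198.] 3656 c 458.8 331.4 size 60.1 39.9 long 31.4 ztop 0.0335
px [268. 301.] 601 c 522.1 255.4 size 43.0 19.5 long 35.9 ztop 0.0349
t 32.58 gauge [-1.000e-01  4.794e+02] z 103.1 yaw [ 1.7991e+02 -1.0000e-02  1.2111e+02] F [-0.4  0.1  0.4] gap 85.1
turn about tool z: -0.27
before turn tool x,y cm: 0.22 -0.08
after turn tool x,y cm: 0.22 -0.08
```

{"method": "play_rows", "body": {
  "steps": [
    [0.2, -0.1, 2, 0, 0, -0.3],
    [0, 0, 3, 0, 0, 0],
    [0, 0, 3.2, 0, 0, 0],
    [0, 0, 1.5, 0, 0, 0],
    [0, 0, 0, 0, 0, 0]
  ]
}}

```text
time_s: 33.2
ee_pos: [0.4583, 0.3308, 0.005]
tcp_rot: [-180.0, 0.0, 121.4]
contact_force: [-1.2, -0.0, 0.1]
finger_gap: 0.0854
```

{"method": "play_rows", "body": {
  "steps": [
    [0, 0, 0, 0, 0, 0],
    [0, 0, 0, 0, 0, 0],
    [0, 0, 0, 0, 0, 0],
    [0, 0, 0, 0, 0, 0]
  ],
  "jaw": -1
}}

```text
time_s: 33.7
ee_pos: [0.459, 0.3313, 0.0064]
tcp_rot: [179.9, -0.0, 121.4]
contact_force: [-2.1, -1.0, 10.1]
finger_gap: 0.0593
```

```bash
python3 - <<'E'
from h import *
go(458.8,331.4,121.4)
go(*gw(0,-47),94.7)
E
```

```text
t 33.7 gauge [ -1.7 481. ] z 6.4 yaw [ 1.7986e+02 -1.0000e-02  1.2143e+02] F [-2.1 -1.  10.1] gap 59.3
turn about tool z: 0.03
before turn tool x,y cm: 0.02 -0.01
after turn tool x,y cm: 0.02 -0.01
t 33.7 gauge [ -1.7 481. ] z 6.4 yaw [ 1.7986e+02 -1.0000e-02  1.2143e+02] F [-2.1 -1.  10.1] gap 59.3
turn about tool z: 26.73
before turn tool x,y cm: -47.23 -23.59
after turn tool x,y cm: -52.8 0.17
```

{"method": "play_rows", "body": {
  "steps": [
    [0, 0, -2, 0, 0, 0],
    [0, 0, -4, 0, 0, 0],
    [0, 0, -4, 0, 0, 8.9],
    [0, 0, -4, 0, 0, 8.9],
    [0, 0, 0, 0, 0, 8.9],
    [-5.3, 0.02, 0, 0, 0, 0],
    [-5.3, 0.02, 0, 0, 0, 0],
    [-5.3, 0.02, 0, 0, 0, 0]
  ]
}}

```text
time_s: 34.7
ee_pos: [0.4721, 0.171, 0.1456]
tcp_rot: [179.9, -0.0, 94.8]
contact_force: [-0.4, 0.1, -0.9]
finger_gap: 0.0592
```

{"method": "play_rows", "body": {
  "steps": [
    [-5.3, 0.02, 0, 0, 0, 0],
    [-5.3, 0.02, 0, 0, 0, 0],
    [-5.3, 0.02, 0, 0, 0, 0],
    [-5.3, 0.02, 0, 0, 0, 0],
    [-5.3, 0.02, 0, 0, 0, 0],
    [-5.3, 0.02, 0, 0, 0, 0],
    [-5, 0, 0, 0, 0, 0],
    [0, 0, 0, 0, 0, 0]
  ]
}}

```text
time_s: 35.7
ee_pos: [0.5035, -0.1974, 0.1454]
tcp_rot: [179.9, 0.1, 94.5]
contact_force: [-0.7, 0.2, -1.3]
finger_gap: 0.059
```

{"method": "play_rows", "body": {
  "steps": [
    [0, 0, 0, 0, 0, 0]
  ]
}}

```text
time_s: 35.83
ee_pos: [0.5034, -0.1943, 0.1452]
tcp_rot: [180.0, 0.0, 94.7]
contact_force: [0.7, 0.3, -1.3]
finger_gap: 0.0587
```

```bash
python3 - <<'E'
from h import *
go(*gw(0,-47),94.7);held()
s=snap("wrist","w9",1.5); placed(s)
E
```

```text
t 35.83 gauge [ -0.5 -46.5] z 145.2 yaw [179.97   0.    94.69] F [ 0.7  0.3 -1.3] gap 58.7
turn about tool z: -0.01
before turn tool x,y cm: -0.05 0.05
after turn tool x,y cm: -0.05 0.05
scene 33 z 0.1395 0.1747 gauge x [-29.6  24.6] y [-59.1 -28.2]
side 402 z 0.136 0.1749 gauge x [-28.2  42.4] y [-68.5 -27.6]
placed 498 c [ -0.8 101.9] [ 1.5 61.3] 89.8 z 0.0456 y [101.4 102.5]
placed 4678 c [ 1.9 76.9] [60.7 44.6] 0.0 z 0.0456 y [54.9 98.4]
placed 3208 c [ 0.6 32. ] [35.3 60. ] 89.9 z 0.0456 y [14.4 49.4]
placed 2521 c [ 0.1 -7.2] [31.5 60.1] 89.8 z 0.0455 y [-22.8   8.5]
```

View pics/w9.png

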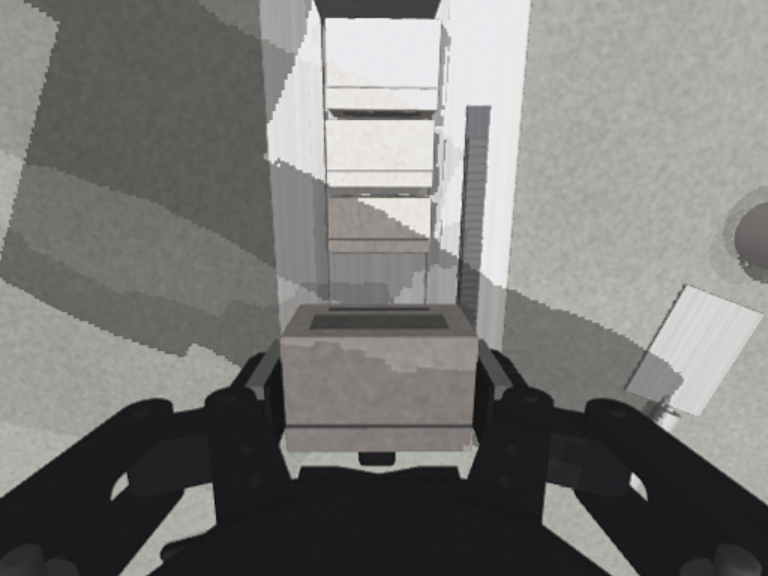

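{"method": "play_rows", "body": {
  "steps": [
    [-0.1, 0, 3.5, 0, 0, 0],
    [0, 0, 3.5, 0, 0, 0],
    [0, 0, 3, 0, 0, 0],
    [0, 0, 1.5, 0, 0, 0],
    [0, 0, 0.6, 0, 0, 0],
    [0, 0, 0.3, 0, 0, 0],
    [0, 0, 0.1, 0, 0, 0],
    [0, 0, 0, 0, 0, 0]
  ]
}}

```text
time_s: 36.98
ee_pos: [0.5038, -0.1955, 0.0202]
tcp_rot: [180.0, 0.0, 94.7]
contact_force: [0.1, -0.6, -0.6]
finger_gap: 0.0587
```

```bash
python3 - <<'E'
from h import *
me()
E
```

```text
t 36.98 gauge [ -0.2 -47.7] z 20.2 yaw [1.7996e+02 2.0000e-02 9.4730e+01] F [ 0.1 -0.6 -0.6] gap 58.7
```

{"method": "play_rows", "body": {
  "steps": [
    [0, 0, 0.1, 0, 0, 0],
    [0, 0, 0.1, 0, 0, 0],
    [0, 0, 0.05, 0, 0, 0],
    [0, 0, 0, 0, 0, 0]
  ]
}}

```text
time_s: 37.48
ee_pos: [0.5037, -0.1955, 0.0183]
tcp_rot: [180.0, 0.0, 94.7]
contact_force: [-7.0, 3.1, 20.9]
finger_gap: 0.059
```

{"method": "play_rows", "body": {
  "steps": [
    [0, 0, -0.1, 0, 0, 0],
    [0, 0, 0, 0, 0, 0]
  ]
}}

```text
time_s: 37.72
ee_pos: [0.5036, -0.1954, 0.0184]
tcp_rot: [180.0, 0.0, 94.7]
contact_force: [-1.2, 1.3, 5.9]
finger_gap: 0.059
```

{"method": "play_rows", "body": {
  "steps": [
    [0, 0, 0, 0, 0, 0],
    [0, 0, 0, 0, 0, 0],
    [0, 0, -2, 0, 0, 0],
    [0, 0, -5, 0, 0, 0],
    [0, 0, -5, 0, 0, 0],
    [0, 0, -5, 0, 0, 0],
    [0, 0, -3, 0, 0, 0],
    [0, 0, 0, 0, 0, 0]
  ],
  "jaw": 1
}}

```text
time_s: 38.72
ee_pos: [0.5046, -0.1958, 0.2204]
tcp_rot: [179.8, 0.1, 94.7]
contact_force: [-0.1, -1.3, -0.4]
finger_gap: 0.0855
```

{"method": "play_rows", "body": {
  "steps": [
    [0.2, 3.1, 0, 0, 0, 0],
    [0, 3.1, 0, 0, 0, 0],
    [0, 0, 0, 0, 0, 0],
    [0, 0, 0, 0, 0, 0]
  ],
  "jaw": -1
}}

```text
time_s: 39.22
ee_pos: [0.5645, -0.1881, 0.2172]
tcp_rot: [-179.9, -0.0, 94.7]
contact_force: [-0.4, -0.6, 0.0]
finger_gap: 0.0123
```

```bash
python3 - <<'E'
from h import *
go(*gw(62,-43),94.7)
s=snap("side"); placed(s); cv2.imwrite("pics/s10.png",cv2.resize(s["img"][185:315,180:280,::-1],None,fx=4,fy=4,interpolation=cv2.INTER_CUBIC))
E
```

```text
t 39.23 gauge [ 60.9 -45.4] z 217.2 yaw [-1.7991e+02 -3.0000e-02  9.4730e+01] F [-0.4 -0.6  0. ] gap 12.3
turn about tool z: 0.03
before turn tool x,y cm: 0.24 0.11
after turn tool x,y cm: 0.24 0.11
placed 1212 c [ 1.8 19.6] [ 63.5 179.5] 0.6 z 0.0454 y [-68.7 102.5]
placed 89 c [  28.8 -111.5] [27.6 30.3] 85.2 z 0.0473 y [-124.5  -97.4]
placed 83 c [ -19.7 -110.5] [21.  28.2] 0.7 z 0.0485 y [-124.3  -96.9]
```

View pics/s10.png

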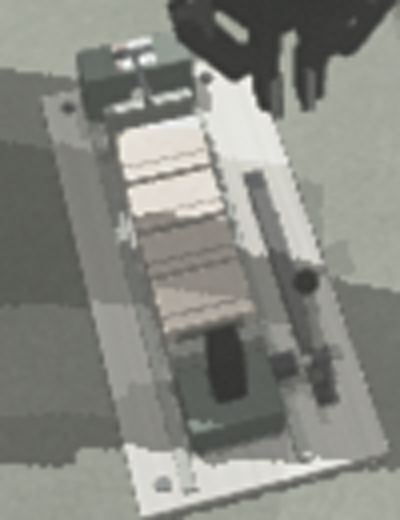

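{"method": "play_rows", "body": {
  "steps": [
    [0.2, 0.1, 4, 0, 0, 0],
    [0, 0, 5, 0, 0, 0],
    [0, 0, 4, 0, 0, 0],
    [0, 0, 1.3, 0, 0, 0],
    [0, 0, 0, 0, 0, 0]
  ]
}}

```text
time_s: 39.9
ee_pos: [0.5656, -0.1862, 0.0756]
tcp_rot: [-180.0, -0.0, 94.7]
contact_force: [0.9, 0.6, 0.2]
finger_gap: -0.0003
```

{"method": "play_rows", "body": {
  "steps": [
    [-1.0, 0, 0, 0, 0, 0],
    [-1.0, 0, 0, 0, 0, 0],
    [-0.9, 0, 0, 0, 0, 0],
    [-0.9, 0, 0, 0, 0, 0],
    [-0.9, 0, 0, 0, 0, 0],
    [-0.9, 0, 0, 0, 0, 0],
    [-0.8, 0, 0, 0, 0, 0],
    [0, 0, 0, 0, 0, 0]
  ]
}}

```text
time_s: 40.9
ee_pos: [0.5712, -0.2505, 0.0751]
tcp_rot: [-180.0, 0.0, 94.7]
contact_force: [-0.9, 0.4, -0.2]
finger_gap: 0.0002
```

```bash
python3 - <<'E'
from h import *
me()
E
```

```text
t 40.9 gauge [  62.5 -108.1] z 75.1 yaw [-180.      0.     94.69] F [-0.9  0.4 -0.2] gap 0.2
```

{"method": "play_rows", "body": {
  "steps": [
    [0, 0, -4, 0, 0, 0],
    [0, 0, -4, 0, 0, 0],
    [-2.5, -3.1, 0, 0, 0, 0],
    [-2.2, -3.1, 0, 0, 0, 0],
    [0, 0, 0, 0, 0, 0]
  ]
}}

```text
time_s: 41.52
ee_pos: [0.5118, -0.303, 0.1555]
tcp_rot: [-180.0, 0.0, 94.6]
contact_force: [0.6, -0.2, -0.1]
finger_gap: 0.0001
```

```bash
python3 - <<'E'
from h import *
me()
s=snap("wrist","w11",1.5); placed(s)
W=s["W"]
for lo,hi in [(.092,.105),(.070,.0915),(.055,.070)]:
      mm=(W[...,2]>lo)&(W[...,2]<hi)
      k,l,st,cc=cv2.connectedComponentsWithStats(mm.astype(np.uint8))
      for i in range(1,k):
        p=W[l==i]; g=togauge(p)
        if st[i,4]<30 or abs(g.mean(0)).max()>150: continue
        print(lo,cc[i].round(0),st[i,4],g.min(0).round(1),g.max(0).round(1),g.mean(0).round(1))
E
```

```text
t 41.52 gauge [  -1.  -155.6] z 155.5 yaw [-1.7999e+02  1.0000e-02  9.4600e+01] F [ 0.6 -0.2 -0.1] gap 0.1
placed 2684 c [  0.2 -11.6] [25.2 60.2] 89.7 z 0.0456 y [-23.8   0.5]
placed 3660 c [  0.1 -47.9] [60.  39.7] 0.1 z 0.0455 y [-67.6 -28.4]
placed 1648 c [   7.1 -112. ] [25.9 75.8] 89.9 z 0.0482 y [-124.7  -99.1]
0.092 [252. 157.] 877 [ -10.4 -129.7] [   8.7 -105.9] [  -0.8 -117.5]
0.07 [252. 139.] 61 [  -9.7 -106.9] [   8.1 -106. ] [  -0.7 -106.2]
0.07 [329. 177.] 363 [  53.2 -145.1] [  69.  -126.7] [  59.9 -135.8]
0.055 [252. 121.] 969 [-31.5 -97.8] [ 30.1 -88. ] [ -0.8 -92.9]
0.055 [324. 157.] 126 [  57.4 -130.4] [  64.3 -116. ] [  60.2 -122.6]
```

View pics/w11.png

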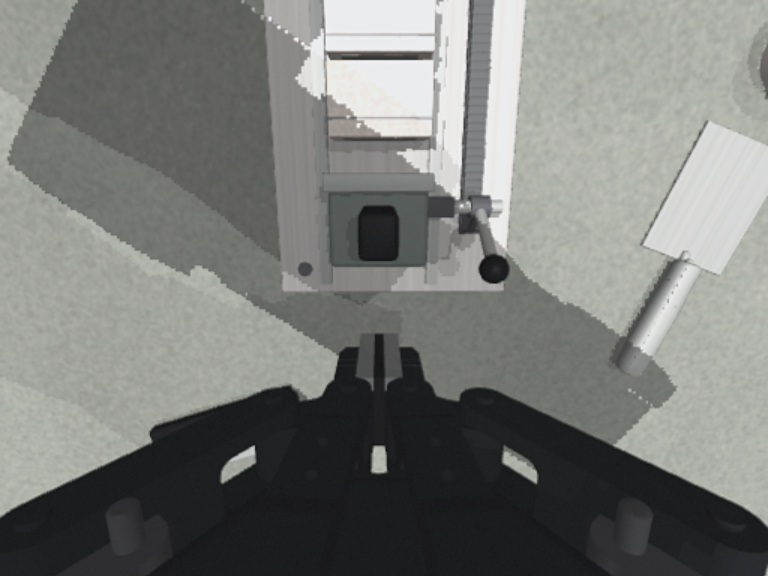

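{"method": "play_rows", "body": {
  "steps": [
    [0, 0.1, 3, 0, 0, 0],
    [0, 0, 3, 0, 0, 0],
    [0, 0, 1.7, 0, 0, 0],
    [0, 0, 0, 0, 0, 0]
  ]
}}

```text
time_s: 42.08
ee_pos: [0.5142, -0.3006, 0.077]
tcp_rot: [-179.9, -0.1, 94.8]
contact_force: [-0.8, -0.5, 0.3]
finger_gap: 0.0003
```

{"method": "play_rows", "body": {
  "steps": [
    [0.3, 0, 0, 0, 0, 0],
    [0.3, 0, 0, 0, 0, 0],
    [0.3, 0, 0, 0, 0, 0],
    [0.3, 0, 0, 0, 0, 0],
    [0.3, 0, 0, 0, 0, 0],
    [0.3, 0, 0, 0, 0, 0],
    [0.3, 0, 0, 0, 0, 0],
    [0.3, 0, 0, 0, 0, 0]
  ]
}}

```text
time_s: 43.08
ee_pos: [0.5124, -0.2778, 0.0783]
tcp_rot: [180.0, 0.0, 94.7]
contact_force: [-0.1, -2.7, 2.2]
finger_gap: -0.0
```

{"method": "play_rows", "body": {
  "steps": [
    [0.3, 0, 0, 0, 0, 0],
    [0.3, 0, 0, 0, 0, 0],
    [0.3, 0, 0, 0, 0, 0],
    [0.3, 0, 0, 0, 0, 0],
    [0.3, 0, 0, 0, 0, 0],
    [0.3, 0, 0, 0, 0, 0],
    [0.3, 0, 0, 0, 0, 0],
    [0, 0, 0, 0, 0, 0]
  ]
}}

```text
time_s: 44.08
ee_pos: [0.5105, -0.2566, 0.0782]
tcp_rot: [-180.0, -0.0, 94.7]
contact_force: [0.5, -1.7, 1.2]
finger_gap: 0.0001
```

```bash
cat >> h.py <<'E'
def jawstate(s):
    W=s["W"]; g=togauge(W)
    for nm,lo,hi,b in (("jawplate",.058,.068,(-100,0)),("anvil",.058,.068,(95,120)),("block",.094,.104,(-140,60)),("knob",.07,.092,(-160,20))):
        m=(W[...,2]>lo)&(W[...,2]<hi)&(g[...,1]>b[0])&(g[...,1]<b[1])
        m&=(abs(g[...,0])<33) if nm!="knob" else (abs(g[...,0]-62)<10)
        q=g[m]
        if len(q)>5: print(nm,len(q),"y",np.percentile(q[:,1],[1,99]).round(1))
E
python3 - <<'E'
from h import *
me()
s=snap("wrist","w12",1.5); placed(s); jawstate(s)
E
```

```text
t 44.08 gauge [   1.5 -109.2] z 78.2 yaw [-1.800e+02 -2.000e-02  9.474e+01] F [ 0.5 -1.7  1.2] gap 0.1
placed 14022 c [  0.1 -17.8] [75.8 60.4] 89.7 z 0.0456 y [-54.7  18.9]
placed 4145 c [  7.  -88.9] [76.  43.5] 0.0 z 0.0483 y [-109.8  -67.4]
jawplate 2026 y [-73.6 -55.4]
block 2468 y [-101.9  -73.5]
knob 908 y [-106.   -89.8]
```

View pics/w12.png

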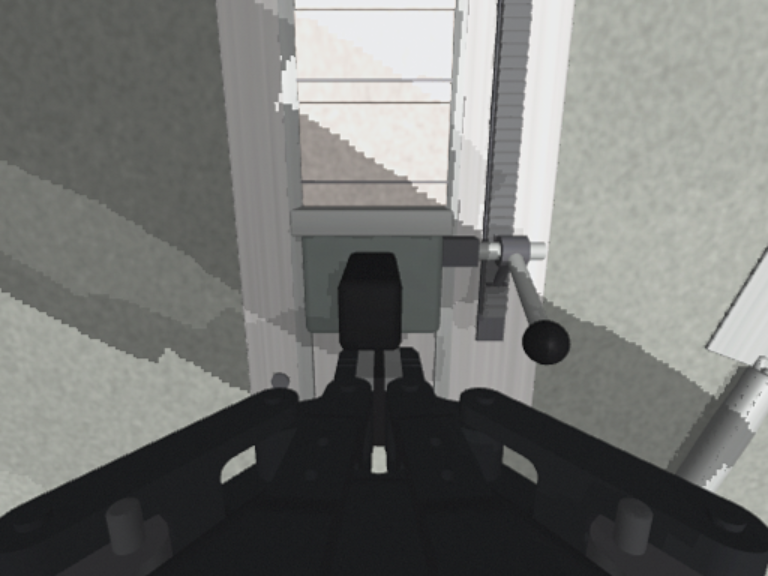

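{"method": "play_rows", "body": {
  "steps": [
    [0.2, 0, 0, 0, 0, 0],
    [0.2, 0, 0, 0, 0, 0],
    [0.2, 0, 0, 0, 0, 0],
    [0.2, 0, 0, 0, 0, 0],
    [0.1, 0, 0, 0, 0, 0],
    [0.1, 0, 0, 0, 0, 0],
    [0.1, 0, 0, 0, 0, 0],
    [0, 0, 0, 0, 0, 0]
  ]
}}

```text
time_s: 45.12
ee_pos: [0.5096, -0.2465, 0.0781]
tcp_rot: [-180.0, 0.1, 94.7]
contact_force: [1.4, -7.5, -0.3]
finger_gap: -0.0001
```

```bash
python3 - <<'E'
from h import *
me()
s=snap("wrist"); placed(s); jawstate(s)
for n,b in [("scene",(150,215,240,310)),("side",(190,240,190,250))]:
    s=snap(n); jawstate(s); cv2.imwrite(f"pics/q1{n}.png",cv2.resize(s["img"][b[0]:b[1],b[2]:b[3],::-1],None,fx=8,fy=8,interpolation=cv2.INTER_CUBIC))
E
```

```text
t 45.12 gauge [  1.3 -99. ] z 78.1 yaw [-1.7998e+02  5.0000e-02  9.4700e+01] F [ 1.4 -7.5 -0.3] gap -0.1
placed 14065 c [-0.1 -7.8] [75.4 60.7] 89.7 z 0.0456 y [-45.1  28.9]
placed 4162 c [  7.  -78.7] [43.5 76. ] 89.9 z 0.0484 y [-99.6 -57.2]
jawplate 2032 y [-63.5 -45.3]
block 2469 y [-91.7 -63.3]
knob 916 y [-95.8 -79.3]
jawplate 94 y [-84.5 -44.7]
anvil 66 y [105.1 116.4]
block 73 y [-104.3  -63.4]
knob 28 y [-95.4 -81.3]
anvil 7 y [104.7 115.6]
block 27 y [-111.8  -83.6]
knob 30 y [-99.2 -84.9]
```

View pics/q1scene.png

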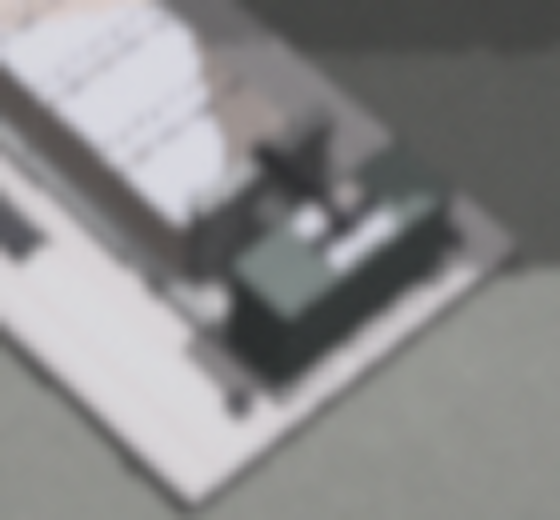

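View pics/q1side.png

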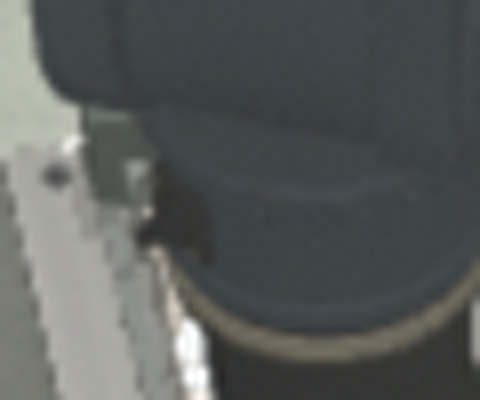

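{"method": "play_rows", "body": {
  "steps": [
    [0.1, 0, 0, 0, 0, 0],
    [0.1, 0, 0, 0, 0, 0],
    [0.1, 0, 0, 0, 0, 0],
    [0.1, 0, 0, 0, 0, 0],
    [0.1, 0, 0, 0, 0, 0],
    [0, 0, 0, 0, 0, 0],
    [0, 0, 0, 0, 0, 0]
  ]
}}

```text
time_s: 46.15
ee_pos: [0.5092, -0.2418, 0.0782]
tcp_rot: [-180.0, 0.1, 94.7]
contact_force: [1.1, -10.7, -2.3]
finger_gap: -0.0002
```

```bash
python3 - <<'E'
from h import *
me()
s=snap("wrist");  jawstate(s)
s=snap("scene"); jawstate(s)
E
```

```text
t 46.15 gauge [  1.4 -94.4] z 78.2 yaw [-1.7998e+02  9.0000e-02  9.4690e+01] F [  1.1 -10.7  -2.3] gap -0.2
jawplate 2036 y [-58.9 -40.6]
block 2464 y [-87.  -58.7]
knob 912 y [-91.5 -75.1]
jawplate 97 y [-76.9 -40.1]
anvil 65 y [110.1 119.5]
block 71 y [-99.2 -58.7]
knob 31 y [-89.9 -73.8]
```

{"method": "play_rows", "body": {
  "steps": [
    [-0.2, 0, 0, 0, 0, 0],
    [-0.3, 0, 0, 0, 0, 0],
    [-0.5, 0, 0, 0, 0, 0],
    [-2, 0, 0, 0, 0, 0],
    [0, 0, -4, 0, 0, 0],
    [0, 0, -4, 0, 0, 0],
    [0, 0, -4, 0, 0, 0],
    [0, 0, 0, 0, 0, 0]
  ]
}}

```text
time_s: 47.25
ee_pos: [0.5131, -0.2728, 0.2012]
tcp_rot: [179.8, 0.2, 94.7]
contact_force: [-0.1, -0.1, -1.2]
finger_gap: 0.0003
```

```bash
python3 - <<'E'
from h import *
me()
s=snap("wrist","w13",1.5);  jawstate(s); placed(s)
for n,b in [("scene",(150,215,240,310)),("side",(190,240,190,250))]:
    s=snap(n); jawstate(s); cv2.imwrite(f"pics/q2{n}.png",cv2.resize(s["img"][b[0]:b[1],b[2]:b[3],::-1],None,fx=8,fy=8,interpolation=cv2.INTER_CUBIC))
E
```

```text
t 47.25 gauge [   2.7 -125.5] z 201.2 yaw [1.7976e+02 1.6000e-01 9.4690e+01] F [-0.1 -0.1 -1.2] gap 0.3
jawplate 701 y [-51.6 -42.3]
block 623 y [-83.8 -60.7]
knob 264 y [-95.3 -77.9]
placed 5960 c [0.2 3.2] [87.3 60.3] 89.9 z 0.0456 y [-39.5  45.8]
placed 2071 c [  6.9 -74.9] [45.5 75.6] 90.0 z 0.0483 y [-97.5 -52.1]
jawplate 87 y [-80.3 -41.5]
anvil 66 y [108.7 117.8]
block 52 y [-84.9 -59.3]
knob 30 y [-94.6 -78.7]
jawplate 82 y [-85.3 -43.3]
anvil 25 y [107.9 116.5]
block 70 y [-86.4 -62.6]
knob 28 y [-97.2 -84.6]
```

View pics/w13.png

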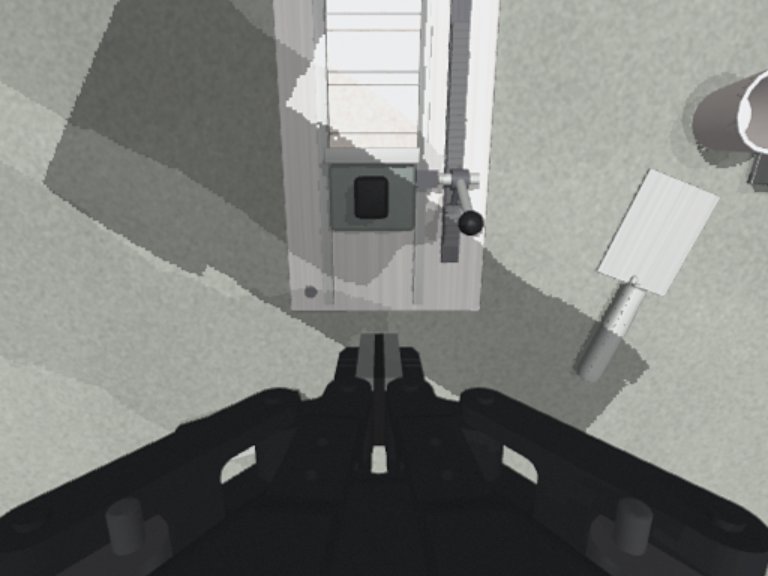

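View pics/q2scene.png

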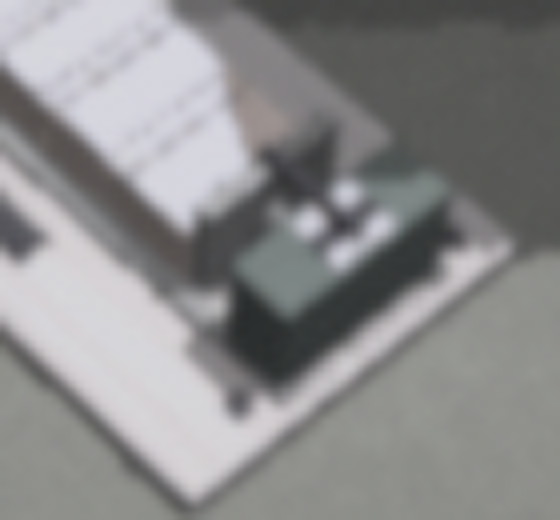

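{"method": "play_rows", "body": {
  "steps": [
    [4.5, 0, -0.5, 0, 0, 0],
    [4.5, 0, -0.5, 0, 0, 0],
    [4.5, 0, 0, 0, 0, 0],
    [4.5, 0, 0, 0, 0, 0],
    [0, 0, 0, 0, 0, 0],
    [0, 0, 0, 0, 0, 0]
  ]
}}

```text
time_s: 48.15
ee_pos: [0.4966, -0.0918, 0.2074]
tcp_rot: [-179.9, -0.0, 94.7]
contact_force: [-0.5, 0.1, -1.0]
finger_gap: -0.0001
```

```bash
python3 - <<'E'
from h import *
me()
s=snap("wrist","w14");  jawstate(s); placed(s)
cv2.imwrite("pics/w14c.png",cv2.resize(s["img"][60:260,150:350,::-1],None,fx=3,fy=3,interpolation=cv2.INTER_CUBIC))
E
```

```text
t 48.15 gauge [ 1.1 56.2] z 207.4 yaw [-179.93   -0.     94.75] F [-0.5  0.1 -1. ] gap -0.1
anvil 496 y [110.2 118.1]
block 170 y [-81.3 -60.6]
placed 5121 c [ 1.  49.2] [121.2  60.9] 89.6 z 0.0455 y [ -6.  108.4]
```

View pics/w14c.png

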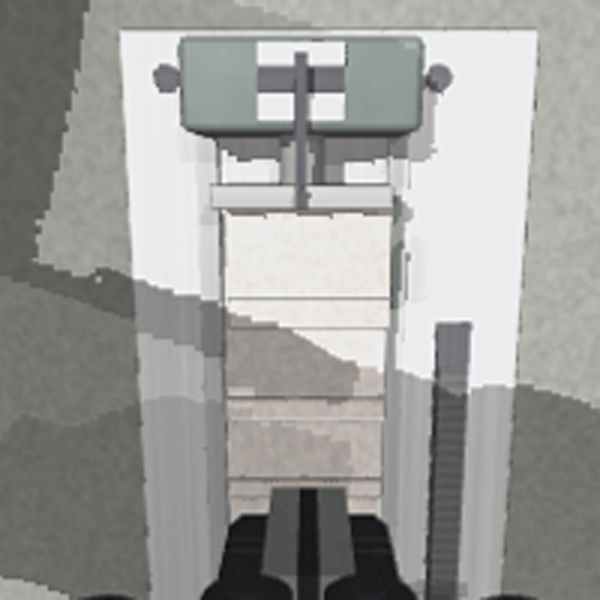

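```bash
python3 - <<'E'
from h import *
me()
s=snap("wrist"); W=s["W"]; g=togauge(W); img=s["img"].astype(int)
# columns: pointer ~ u=150+302/3=251, band side col u=150+270/3=240 & 150+325/3=258
for u in (240,251,260):
    print("col",u)
    for v in range(70,126,2): print(v,g[v,u].round(1),(W[v,u,2]*1000).round(1),img[v,u])
E
```

```text
t 48.2 gauge [ 1.2 55.8] z 207.5 yaw [-1.7994e+02 -1.0000e-02  9.4700e+01] F [0.8 0.3 0.1] gap 0.2
col 240
70 [-12.5 173.3] 10.4 [222 220 218]
72 [-10.4 163.6] 62.8 [124 132 128]
74 [-10.3 161.6] 64.4 [234 235 238]
76 [-10.3 159.7] 65.2 [235 236 238]
78 [-10.4 158. ] 63.9 [235 236 238]
80 [-10.4 156.1] 64.6 [241 242 244]
82 [-10.4 154.4] 63.7 [121 121 125]
84 [-10.4 152.5] 65.0 [114 115 121]
86 [-10.4 150.6] 65.2 [119 118 123]
88 [-10.4 148.8] 65.1 [116 116 122]
90 [-10.5 147.1] 63.5 [171 172 178]
92 [-10.5 145.2] 64.2 [237 238 240]
94 [-10.6 143.5] 63.2 [235 236 238]
96 [-10.6 141.6] 62.9 [235 236 238]
98 [-10.6 139.7] 64.0 [238 239 241]
100 [-10.6 137.8] 63.5 [156 162 162]
102 [-10.7 136. ] 62.8 [108 115 111]
104 [-11.8 135.2] 38.1 [44 48 47]
106 [-13. 134.] 11.5 [115 114 113]
108 [-13.  131.8] 11.6 [120 118 117]
110 [-13.  129.5] 11.5 [119 119 117]
112 [-13.1 127.3] 11.6 [110 109 108]
114 [-13.1 125. ] 11.8 [225 224 223]
116 [-13.1 122.7] 11.4 [222 221 220]
118 [-13.2 120.4] 11.2 [222 221 221]
120 [-13.2 118.1] 10.1 [172 171 169]
122 [-11.  116.8] 61.8 [216 218 217]
124 [-10.9 114
[... 1370 characters left out ...]
117 121]
88 [  9.  148.9] 64.2 [113 113 118]
90 [  9. 147.] 65.2 [170 171 176]
92 [  9.  145.2] 64.6 [237 238 240]
94 [  9.  143.4] 63.9 [235 236 238]
96 [  9.1 141.5] 63.8 [235 236 238]
98 [  9.  139.6] 64.9 [237 238 240]
100 [  9.1 137.8] 63.7 [165 173 170]
102 [  9.1 136. ] 62.0 [107 115 111]
104 [  9.7 135. ] 40.8 [45 48 47]
106 [ 10.4 134. ] 11.9 [119 118 117]
108 [ 10.5 131.8] 12.1 [124 122 122]
110 [ 10.5 129.5] 12.1 [122 122 122]
112 [ 10.5 127.3] 12.2 [122 121 120]
114 [ 10.5 125. ] 12.2 [142 140 139]
116 [ 10.5 122.7] 11.3 [144 143 141]
118 [ 10.6 120.4] 10.7 [145 144 142]
120 [ 10.6 118.1] 11.1 [115 113 113]
122 [  9.2 116.8] 62.7 [216 218 216]
124 [  9.3 114.8] 62.5 [213 215 213]
```

```bash
python3 - <<'E'
from h import *
from scipy.spatial.transform import Rotation as R
o=robot.observe(); s=snap("wrist")
def Tt(p,r):
    T=np.eye(4); T[:3,:3]=R.from_euler("xyz",r,degrees=True).as_matrix(); T[:3,3]=p; return T
C=s["world_to_cam"]@Tt(o["ee_pos"],o["tcp_rot"])  # tool->cam
for nm,p,r in (("w4",(.494,-.0785,.1264),(179.92,.04,94.54)),("w5",(.4964,-.1197,.1281),(179.95,.05,94.53)),("w3",(.4698,.1121,.2216),(-179.92,-.04,114.47))):
    t=dict(s); t["world_to_cam"]=C@np.linalg.inv(Tt(p,r)); t["Ti"]=np.linalg.inv(t["world_to_cam"])
    im=cv2.resize(cv2.imread(f"pics/{nm}.png"),(512,384),interpolation=cv2.INTER_AREA)
    for gxv in (0.3,9.):
      print(nm,gxv)
      for z in (.0645,.0697):
        row=[]
        for y in range(140,166):
            q=gw(gxv,y)/1000; u,v=proj(t,[q[0],q[1],z]); u,v=int(round(u)),int(round(v))
            row.append(int(im[v,u].mean()) if 0<=v<384 and 0<=u<512 else -1)
        print(" z",z,"y140..165",row)
      qa=[(y,gw(20,y)/1000) for y in range(94,112)]
      row=[]
      for y,q in qa:
        u,v=proj(t,[q[0],q[1],.063]); row.append(int(im[int(round(v)),int(round(u))].mean()))
      print("  anvil top y94..",row)
t=dict(s); im=s["img"]
for z in (.0645,.0697):
    for gxv in(0.3,9.):
        print(z,gxv,[int(im[int(round(v)),int(round(u))].mean()) for u,v in (proj(t,[*(gw(gxv,y)/1000),z]) for y in range(140,166))])
print([int(im[int(round(v)),int(round(u))].mean()) for u,v in (proj(t,[*(gw(20,y)/1000),.063]) for y in range(100,122))])
E
```

```text
w4 0.3
 z 0.0645 y140..165 [109, 110, 110, 110, 110, 110, 111, 111, 110, 99, 111, 112, 112, 185, 231, 235, 235, 235, 235, 235, 185, 134, 169, 224, 197, 143]
 z 0.0697 y140..165 [110, 110, 109, 110, 110, 110, 110, 111, 105, 99, 113, 112, 124, 231, 237, 235, 235, 235, 235, 225, 134, 128, 224, 224, 143, 151]
  anvil top y94.. [228, 229, 229, 229, 230, 215, 175, 190, 194, 197, 199, 202, 204, 195, 92, 88, 89, 90]
w4 9.0
 z 0.0645 y140..165 [235, 235, 235, 235, 236, 117, 108, 113, 113, 113, 112, 110, 110, 185, 230, 235, 235, 235, 235, 235, 185, 137, 170, 225, 199, 144]
 z 0.0697 y140..165 [235, 235, 235, 235, 218, 117, 112, 113, 113, 113, 110, 110, 122, 230, 237, 235, 235, 235, 235, 225, 137, 130, 225, 225, 144, 154]
  anvil top y94.. [228, 229, 229, 229, 230, 215, 175, 190, 194, 197, 199, 202, 204, 195, 92, 88, 89, 90]
w5 0.3
 z 0.0645 y140..165 [182, 207, 209, 204, 191, 88, 84, 97, 131, 121, 126, 126, 128, 157, 234, 234, 233, 233, 234, 234, 219, 138, 170, 177, 178, 180]
 z 0.0697 y140..165 [207, 208, 204, 170, 80, 84, 127, 130, 129, 126, 124, 157, 220, 234, 233, 233, 233, 234, 218, 138, 
[... 1324 characters left out ...]
5, 136, 136, 122, 91]
0.0645 0.3 [123, 123, 121, 116, 118, 116, 117, 113, 109, 111, 110, 110, 111, 110, 109, 111, 123, 121, 119, 124, 184, 237, 215, 121, 151, 233]
0.0645 9.0 [237, 236, 236, 236, 236, 237, 237, 208, 106, 115, 118, 117, 115, 111, 109, 164, 243, 237, 236, 236, 236, 237, 218, 125, 153, 234]
0.0697 0.3 [123, 123, 121, 116, 118, 116, 113, 109, 111, 110, 111, 110, 111, 110, 109, 123, 121, 119, 124, 184, 241, 237, 121, 151, 233, 178]
0.0697 9.0 [237, 236, 236, 236, 236, 237, 208, 106, 115, 118, 118, 117, 115, 111, 109, 243, 237, 236, 236, 236, 237, 237, 125, 153, 234, 196]
[229, 230, 230, 231, 230, 230, 230, 232, 227, 120, 135, 179, 205, 210, 213, 213, 215, 214, 175, 239, 234, 233]
```

```bash
python3 - <<'E'
import cv2
im=cv2.imread("pics/w4.png")
cv2.imwrite("pics/w4z.png",cv2.resize(im[105:260,280:480],None,fx=3.5,fy=3.5,interpolation=cv2.INTER_NEAREST))
E
```

```text
(no output)
```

View pics/w4z.png

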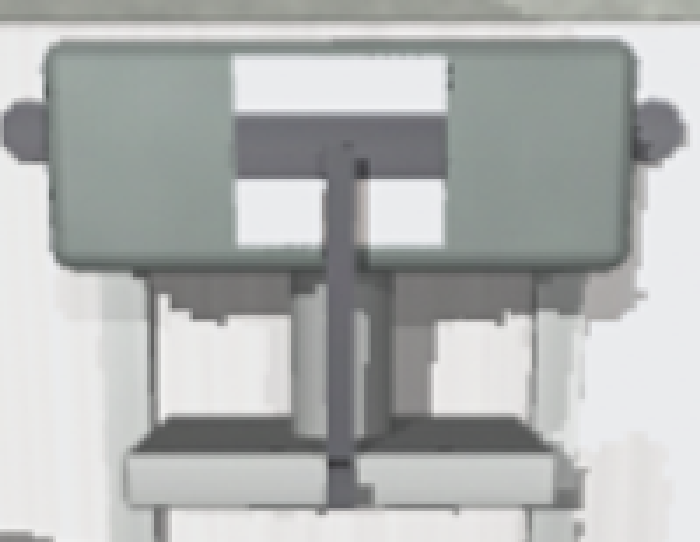

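{"method": "play_rows", "body": {
  "steps": [
    [4, -4, -4, 0, 0, 0],
    [4, -4, -4, 0, 0, 0],
    [0, 0, 0, 0, 0, 0],
    [0, 0, 0, 0, 0, 0],
    [0, 0, 0, 0, 0, 0],
    [0, 0, 0, 0, 0, 0],
    [0, 0, 0, 0, 0, 0],
    [0, 0, 0, 0, 0, 0]
  ]
}}

```text
time_s: 49.3
ee_pos: [0.4191, -0.0257, 0.2802]
tcp_rot: [-180.0, -0.0, 94.7]
contact_force: [-0.0, 0.6, -0.7]
finger_gap: -0.0001
```

```bash
python3 - <<'E'
from h import *
me()
for n in("side","scene"):
    s=snap(n,"z_"+n,1.5); jawstate(s); placed(s)
b=(185,315,180,280); s=snap("side"); cv2.imwrite("pics/zz.png",cv2.resize(s["img"][185:315,180:280,::-1],None,fx=4.5,fy=4.5,interpolation=cv2.INTER_CUBIC))
E
```

```text
t 49.3 gauge [-70.7 128.5] z 280.2 yaw [-179.98   -0.     94.72] F [-0.   0.6 -0.7] gap -0.1
jawplate 85 y [-85.7 -43.6]
anvil 71 y [107.4 118.4]
block 72 y [-85.7 -61.9]
knob 31 y [-97.8 -85.5]
placed 956 c [ 1.7 40. ] [ 63.7 145.5] 0.9 z 0.0458 y [-29.6 110.8]
placed 362 c [  6.5 -74.1] [54.1 76.8] 88.5 z 0.0481 y [-99.9 -50.8]
jawplate 90 y [-79.7 -42.1]
anvil 64 y [108.1 118.1]
block 50 y [-84.4 -60.5]
knob 33 y [-93.7 -79.3]
placed 1054 c [ 3.2 12.5] [ 73.5 222.8] 3.9 z 0.0453 y [-94.6 118. ]
```

View pics/z_scene.png

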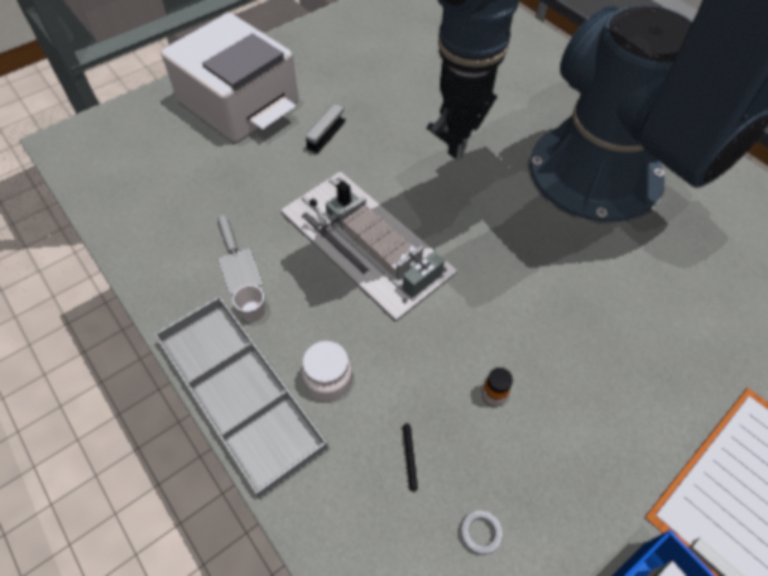

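View pics/zz.png

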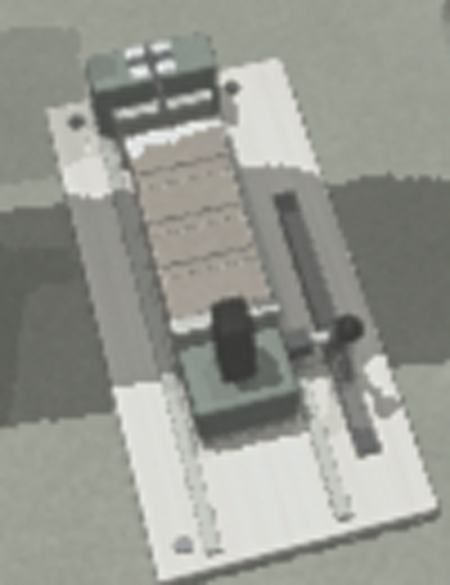

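The row is tight and steady, the pawl is engaged, and the other things on the bench stand where they did at the start. The arm is clear, so I'm handing in.

```bash
python3 -c "
from station import robot
print(robot.sign_off())"
```

```text
the job is handed in; nothing more can be done
None
```

I flipped the pawl off and drew the jaw back to its stop. All four cartons went upright into the channel in one row, long sides together. I then put the pawl back on its rack, pushed the jaw shut, and let it settle on a tooth. I handed the job in at about 50 s.

**Last checks:**
- **Row:** there are no visible gaps between the cartons. A second after I moved the arm away, the jaw had not moved.
- **Pawl:** the handle leans to the engaged side, about 0.1 rad by the knob's position.
- **Anvil:** it is pressed in about 8 mm, with separate estimates from 7.7 to 8.9 mm. The stated band is 2 to 10.5 mm.
- **Bench:** the bystanders look to be where they started, and the robot is touching nothing.

**One check disagreed:** in the wrist picture the pointer's tip overhangs the far edge of the dark band by about 2.5 mm. With the anvil at rest, that tip already looked 2 to 4 mm inside the band. I took the tip as longer than the reading mark and went by the measured press. The next tooth back would have left only about 0.8 mm above the 2 mm limit.

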